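# Clamp a plaster mould shut in a turnbuckle press

## Task

Stand the two-part plaster mould upright on the press bed between the two jaws, seam parallel to the jaw faces, then turn the hexagonal turnbuckle sleeve a bite at a time so that both jaws draw in and hold the mould firmly. Tighten by feel to about 30 N: it must not be left loose, and much more than that cracks the plaster. Do not tip the mould over, and leave the clay figures and the cup where they stand.

Things in the scene. Friction and masses are not known exactly. Their poses are not given: they have to be found in the camera images.
- press: Press, fixed to the bench. Grey bed plate 225 by 300 mm, top 12 mm above the bench. Origin on the bench straight below the middle of the sleeve; own x points away from the robot (turned by up to 0.25 rad), own y along the sleeve's axis, z up. Mould's place at x = -120 mm, y = 0. Jaw posts, 136 mm high, stand beyond 65 mm either side along y; the jaws' arms are 84 mm high.
- bed_spot (a point): Point on the top of the bed plate, midway between the two jaws: where the middle of the mould's underside goes (give or take 12 mm along the jaws).
- jaw_left_plate (a point): On the steel block of the jaw on the press's +y side, in the middle of the side that carries the cork. Moves along -y as the sleeve is tightened. The cork pad stands 8 to 13 mm in front of it, worn by an unknown amount; its face is 50 mm long (press x), from 16 to 84 mm above the bench, and gives 1 mm per 30 N.
- jaw_right_plate (a point): The same on the jaw on the press's -y side; moves along +y as the sleeve is tightened. Its cork is worn by another unknown amount. At the start each cork face is at least 32 + 5 mm from the middle.
- jaw_left: The +y jaw: steel post, arm and cork pad. Its origin lies at the press's origin when the sleeve reads 0 and shifts with the jaw.
- jaw_right: The -y jaw, likewise.
- sleeve_mid (a point): Middle of the turnbuckle sleeve, on its axis, 118 mm above the bench. Steel hexagon, 40 mm across flats, 46 across corners, hexagonal over 70 mm along the press's y; free space all round it, down to the bed. It turns against a steady friction of 0.4 N m and stays where left; once both jaws press on the mould, their push back adds 0.008 N m per newton of clamping force.
- sleeve (a joint): Turn of the sleeve, rad, 0 fully open, stop at 6.6; starts at 1.2 to 2.0. Grows (tightens) as its top goes towards the press's +x (right-handed about press +y). At 0 and every 1.047 rad a pair of flats faces press +x and -x, ready for a grasp from straight above. Each jaw moves in 4.0 mm per rad; both jaws press on the mould from somewhere between 3.35 and 4.65, by wear of the corks.
- mould_center (a point): Middle (half-way up) of the loose plaster mould: block 50 mm (own x) by 64.5 (own y) by 80 high, about 0.4 kg, upright on the bench. The halves meet on the brown seam line in its own xz plane; the jaws must press on the faces 64.5 mm apart, so its own y must lie along the press's y (either way round). Cracks above 55 N.
- mould: The same mould; origin at the centre of its underside.
- figure_standing: Bystander: standing clay figure, 60 mm across, 130 mm high; origin at the centre of its underside.
- figure_seated: Bystander: seated clay figure, 75 mm across, 98 mm high; origin likewise.
- cup: Bystander: white cup, 72 mm across, 85 mm high; origin likewise.
Mind the look-alikes: they are no part of the job. What is shaped like the mould but pink is not meant.

How it is judged:
By the outcome, as a careful person would: the job done as asked, in the order asked, and still so for the second after the job is handed in, with the robot touching nothing.
It also fails if it takes over 72 s, if anything falls off the work surface, if the arm or the gripper's body presses on something with over 40 N, if the wrist force passes 120 N, or if a joint passes its speed limit or range.

## Robot

A 7-joint arm with a two-finger parallel gripper is mounted at the origin on the work surface. World frame = base frame: x ahead of the robot, y to its left, z up, the work surface at z = 0. Lengths are in m, angles in rad, forces in N, time in s.
With the tool pointing down it reaches from about 0.425 to 0.875 m from the base axis. Payload 4.7 kg.
Tool frame: the origin (TCP) lies on the centre line of the jaws, within the pads' length; the fingertips stand 14 mm ahead of it and the grasp point (between the pads) lies 5 mm behind it; z points along the fingers, y is the direction in which the jaws open and shut (so a half turn about z gives the same grasp; the last joint's range is limited). The gripper opens to 87 mm and grips with 3 to 60 N. Pads are 19 mm wide; open, the fingers measure 117 mm over their backs; the gripper's body (75 mm by 190 mm) begins 51 mm behind the grasp point.
Start: joints at [1.196, 0.321, -0.07, 1.45, 0.023, 1.371, -0.057], TCP at [0.246, -0.602, 0.237] pointing down, gripper open.
Joint ranges: [-2.86, 2.86], [-0.3, 2.09], [-1.38, 1.24], [0.06, 2.45], [-1.56, 4.7], [0.09, 2.05], [-2.69, 2.69]. Speed limits (rad/s): [2.57, 2.57, 3.14, 3.14, 3.14, 3.14, 3.14].

## Interface

Orientations are given as a rotation vector (axis times angle).
In Python, from bench import ctrl gives the robot as it stands. The module is installed in compiled form; this text tells all that it offers.
- The arm moves only by the tool step_arm, never from a script. Its argument "plan" is a list of rows, each a list of 3 entries, a list of its own where there are three numbers: the turn, a rotation vector about the tool's x, y, z in rad, then the shift along the tool's x, y, z in m, then the closure in counts, from 0 (fully open) to 255 (shut). In form: [[[rx, ry, rz], [x, y, z], hand], ...]. A call has exactly 10 rows; each row is the pose to reach, as a shift and turn from the pose commanded when the call began, along the tool's axes at that moment; what a row does not reach only later rows make up. A row lasts 1/8 s, in which the tool goes at most 62.5 mm and 10.7 degrees, less where a joint would pass 70% of its speed; a pose out of reach is approached as far as the arm can. A call with a gripper value outside its range is refused whole. The fingers move at their own pace and stop on an object; "squeeze" is the grip in N (left out, the last holds). Time passes only in rows, so rows that repeat a pose let the fingers close, or fill a call up. It gives the time, the measured TCP pose, the force and the opening at its end, in the units of the state.
- ctrl.get_state(): the state, without advancing time (a new reading comes with each control period).
- ctrl.get_image(name): name is "scene" or "top" or "wrist"; returns the picture (480x640x3 uint8, red, green, blue); there is no depth.
- ctrl.calibration(name): a dict with "fov_y" (degrees; the focal length in pixels is half the picture's height over the tangent of half this angle, whatever the lens; pixels are square), "cx", "cy" (the principal point, pixels), "rvec" (rotation vector, rad) and "tvec" (3), from world to camera coordinates, as OpenCV has them. Camera axes: x right, y down, z forward; pixel columns grow to the right and rows downward; lengths in m; the calibration is good to about 2 mm. A picture is of the moment at which its call begins: read the wrist's pose just before it. calibration takes no time and is no camera call; for the wrist camera it gives the pose at the moment of the call.
- ctrl.close_job(): hands the job in, once; it reports no verdict.
Trained networks look in the newest picture that a camera, given by its name, has taken for a name from the list of things; names that differ only in an ending like _2 or _b are one class to them, and where a whole thing is asked for, a point or a joint stands for the part that bears it (a point fixed in the world has none). Each returns a list of dicts, best first, with "score" (0 to 1); they miss things now and then, are a little off and sometimes report something else, mostly with a low value. They report only what shows in the picture. A call takes as long as a camera call. They do not tell look-alikes from the thing itself.
- ctrl.cut_out(camera, label): "pixels" (480x640 bool, what is visible of it) and "rect" ([left, top, width, height] in pixels, round what is visible of it).
The state is a dict: "time": time; "joint_positions": joint angles; "qd": joint speeds; "joint_torque": joint torques, N m; "position": TCP position; "tool_rot": TCP orientation; "ft_force": force on the tool from outside, world axes, zero at the start; "torque": the same for the moment, N m; "grip_width": opening from 0.0 (shut) to 1.0 (fully open).
Only numpy, scipy, OpenCV 4.12 (cv2) and the standard library are available. Lean on these libraries where they do the work, as an engineer would, in place of code of your own. Each camera call takes 0.05 s, during which the arm holds its last target.

## Working session

There is one attempt and no reset: what is moved stays moved. The work goes in short steps, Python scripts to look and compute and a tool call to move; the robot and the scene stay as the last step left them, time stands still between calls to the robot, and variables do not carry over. Pictures are saved under pics/ and viewed, and the job is handed in when it is done.

Besides the shell and the picture viewer there is one more tool, called after "Call:" as name(argument=value, ...), one argument or row to a line, values as JSON. step_arm: Moves the arm, as the interface text tells. Its arguments: {"type":"object","properties":{"plan":{"type":"array"},"squeeze":{"type":"number"}},"required":["plan"]}

```bash
mkdir -p pics
cat > h.py <<'E'
import numpy as np, cv2
from bench import ctrl
from scipy.spatial.transform import Rotation as R
def cal(n):
    c=ctrl.calibration(n); f=240/np.tan(np.radians(c["fov_y"])/2)
    K=np.array([[f,0,c["cx"]],[0,f,c["cy"]],[0,0,1]]); return K,R.from_rotvec(c["rvec"]).as_matrix(),np.array(c["tvec"])
def back(n,uv,z,C=None):
    K,Rm,t=C or cal(n); d=Rm.T@np.linalg.solve(K,[uv[0],uv[1],1]); o=-Rm.T@t
    return o+d*(z-o[2])/d[2]
def proj(n,P,C=None):
    K,Rm,t=C or cal(n); p=(Rm@np.atleast_2d(P).T).T+t; q=(K@p.T).T; return q[:,:2]/q[:,2:]
def snap(n,fn,crop=None,s=1):
    im=ctrl.get_image(n)
    sv(im,fn,crop,s); return im
def sv(im,fn,crop=None,s=1):
    o=im[:,:,::-1]
    if crop: o=o[crop[1]:crop[3],crop[0]:crop[2]]
    if s!=1: o=cv2.resize(o,None,fx=s,fy=s,interpolation=cv2.INTER_CUBIC)
    cv2.imwrite("pics/"+fn,o)
def st():
    s=ctrl.get_state(); print("t",s["time"],"p",np.round(s["position"],4),"rv",np.round(s["tool_rot"],3),"F",np.round(s["ft_force"],1),"M",np.round(s["torque"],2),"g",round(s["grip_width"],3),"q",np.round(s["joint_positions"],2)); return s
E
python3 - <<'E'
from h import *
st()
for n in ["scene","top","wrist"]:
    snap(n,n+"0.png"); K,Rm,t=cal(n); print(n,K[0,0],-Rm.T@t, Rm.tolist())
E
```

```text
t 0.0 p [ 0.2461 -0.601   0.2355] rv [-3.081e+00 -6.060e-01  1.000e-03] F [-1.1 -0.2  0.9] M [ 0.01 -0.03 -0.02] g 1.002 q [ 1.2   0.32 -0.07  1.45  0.02  1.37 -0.06]
scene 458.3942932127501 [1.08338074 0.14732455 1.07986659] [[-0.2063802235215666, 0.9784525193674527, -0.006153916043701163], [0.8482613095470362, 0.1757777074243294, -0.49955475005067673], [-0.48770888249521915, -0.10831834985879149, -0.8662604579565738]]
top 462.44163615405836 [0.30618951 0.05032302 1.22690452] [[0.02761269310678352, -0.9995435967200089, 0.012253058206813494], [-0.9834998195458827, -0.029357785008001874, -0.17851113526231624], [0.17878938484319368, -0.007121707341144395, -0.9838615945100919]]
wrist 391.66275302824846 [ 0.3155072  -0.57513122  0.38370837] [[0.3791104657094292, -0.9253503287952053, -0.0014225990950978568], [-0.8913827518109233, -0.3656060091898925, 0.26789743525876875], [-0.2484190905779297, -0.10029464114720141, -0.9634463868807587]]
```

View pics/scene0.png

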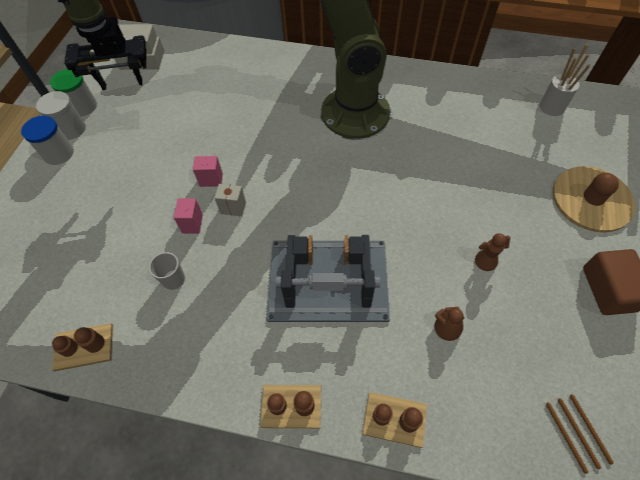

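View pics/top0.png

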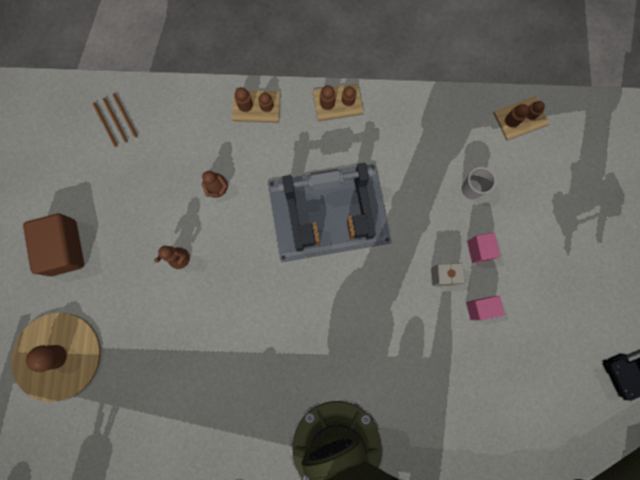

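Run:
```python
from h import *
im=ctrl.get_image("top"); ov=im.copy()
for n in ["press","mould","jaw_left","jaw_right","sleeve","figure_standing","figure_seated","cup"]:
    for d in ctrl.cut_out("top",n):
        m=d["pixels"]; ys,xs=np.nonzero(m)
        print(n,round(d["score"],2),d["rect"],m.sum(),xs.mean().round(1),ys.mean().round(1))
        np.save(f"m_{n}_{int(d['score']*100)}.npy",m)
st()
```

```text
press 0.65 [271.4, 161.7, 119.5, 99.4] 9196 327.7 212.1
press 0.43 [462.6, 166.9, 33.7, 35.5] 807 478.2 182.9
press 0.16 [279.1, 178.6, 39.7, 73.6] 1188 297.7 216.1
mould 0.88 [466.7, 233.7, 36.0, 28.9] 799 482.7 247.5
mould 0.79 [430.0, 263.0, 34.0, 24.3] 692 447.1 274.5
mould 0.69 [464.9, 295.3, 38.6, 23.8] 672 484.3 308.1
jaw_left 0.56 [275.9, 176.3, 39.1, 73.4] 1073 297.5 215.7
jaw_right 0.92 [340.9, 164.0, 33.4, 78.1] 1386 360.5 204.6
sleeve 0.7 [305.9, 170.9, 35.2, 20.8] 591 325.0 179.3
sleeve 0.31 [463.3, 167.4, 34.5, 35.2] 784 477.7 183.2
figure_standing 0.77 [154.0, 248.3, 37.4, 21.0] 575 173.0 257.1
figure_seated 0.82 [201.0, 169.8, 29.9, 28.6] 561 213.4 184.3
cup 0.57 [461.2, 167.0, 36.5, 36.9] 800 477.8 183.1
t 0.6 p [ 0.2464 -0.6015  0.2366] rv [ 3.082  0.607 -0.   ] F [ 0.4  0.7 -0.2] M [ 0.    0.01 -0.02] g 1.002 q [ 1.2   0.32 -0.07  1.45  0.02  1.37 -0.06]
```

Run:
```python
from h import *
im=ctrl.get_image("top"); np.save("top.npy",im); sv(im,"top_m.png",(420,220,520,330),6)
sv(im,"top_p.png",(255,145,405,275),5)
im=ctrl.get_image("scene"); np.save("scene.npy",im); sv(im,"sc_m.png",(160,140,280,240),6)
sv(im,"sc_p.png",(255,220,405,335),5)
```

```text
(no output)
```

View pics/top_m.png

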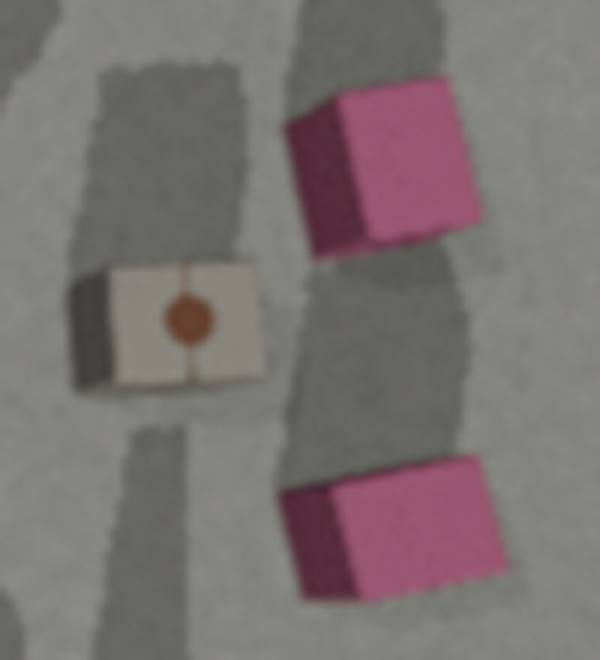

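View pics/top_p.png

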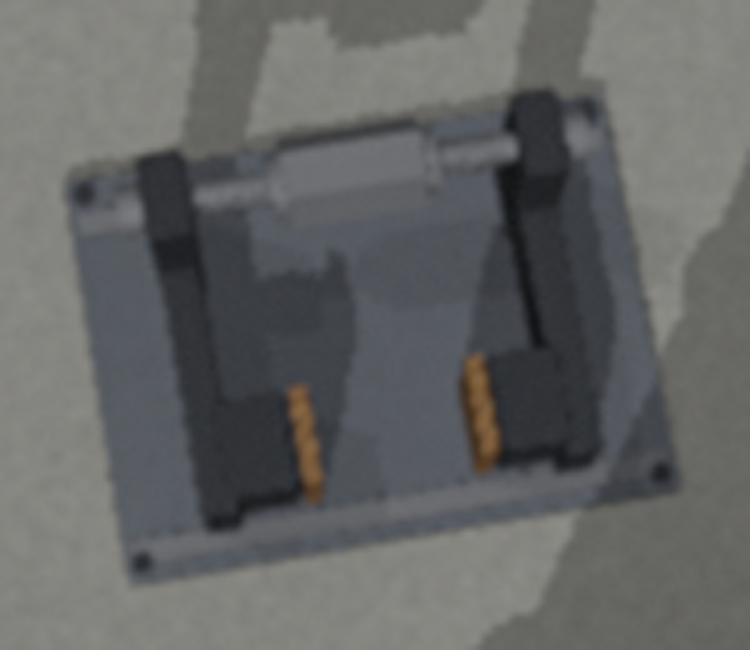

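View pics/sc_m.png

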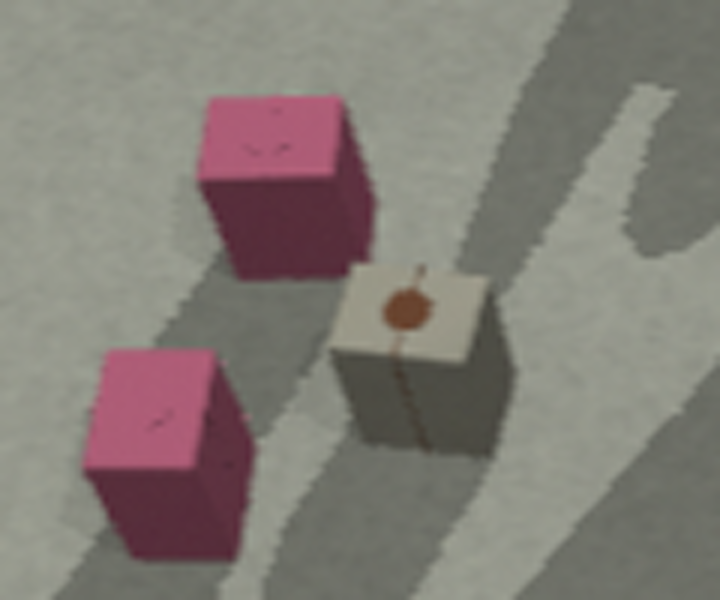

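View pics/sc_p.png

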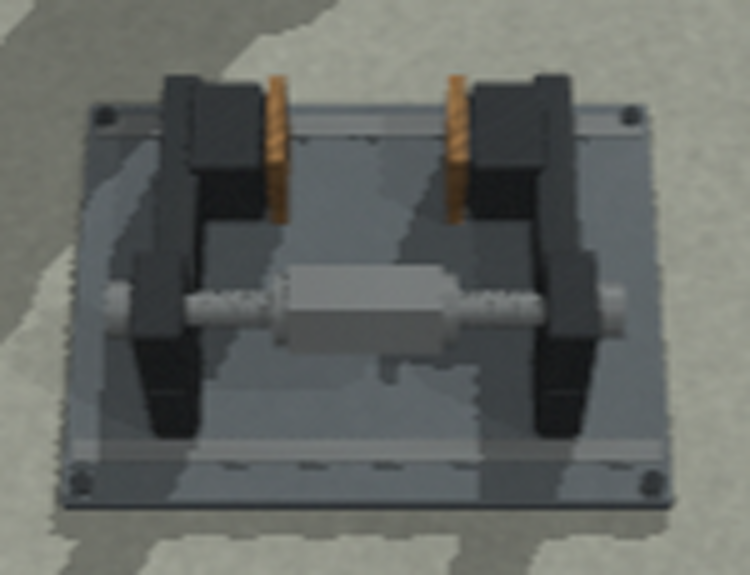

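Run:
```python
from h import *
C=cal("top");S=cal("scene")
def t(u,v,o,s): return (o[0]+(u+.5)/s-.5,o[1]+(v+.5)/s-.5)
print("mould top view")
P=[back("top",t(u,v,(420,220),6),.08,C)[:2] for u,v in [(110,267),(258,263),(266,377),(112,384)]]; print(np.round(P,4), np.mean(P,0))
Q=[back("scene",t(u,v,(160,140),6),.08,S)[:2] for u,v in [(354,264),(490,276),(465,361),(332,349)]]; print(np.round(Q,4), np.mean(Q,0))
print("seam top",[np.round(back("top",t(u,v,(420,220),6),.08,C)[:2],4) for u,v in [(184,265),(194,382)]])
print("disc",back("top",t(190,320,(420,220),6),.08,C),back("scene",t(407,310,(160,140),6),.08,S))
print("bed")
P=[back("top",t(u,v,(255,145),5),.012,C)[:2] for u,v in [(68,176),(603,82),(680,490),(130,584)]]; P=np.array(P);print(np.round(P,4), np.mean(P,0),np.linalg.norm(np.roll(P,-1,0)-P,axis=1))
Q=[back("scene",t(u,v,(255,220),5),.012,S)[:2] for u,v in [(88,103),(645,103),(672,500),(58,502)]]; Q=np.array(Q);print(np.round(Q,4), np.mean(Q,0),np.linalg.norm(np.roll(Q,-1,0)-Q,axis=1))
# sleeve centreline
print("sleeve mid", back("top",t(352,178,(255,145),5),.125,C), back("scene",t(366,306,(255,220),5),.125,S))
```

```text
mould top view
[[ 0.4546 -0.2401]
 [ 0.4581 -0.302 ]
 [ 0.4106 -0.3042]
 [ 0.4059 -0.2401]] [ 0.43232453 -0.2716102 ]
[[ 0.4162 -0.3053]
 [ 0.4102 -0.2432]
 [ 0.4568 -0.2401]
 [ 0.4626 -0.2998]] [ 0.43643487 -0.272088  ]
seam top [array([ 0.4564, -0.271 ]), array([ 0.4077, -0.2742])]
disc [ 0.43342279 -0.27307909  0.08      ] [ 0.43563655 -0.27387433  0.08      ]
bed
[[ 0.6813  0.2032]
 [ 0.7444 -0.0885]
 [ 0.5175 -0.1316]
 [ 0.4584  0.1593]] [0.60039914 0.03560559] [0.29839424 0.23097959 0.29681285 0.22715432]
[[ 0.5212 -0.1339]
 [ 0.4606  0.1584]
 [ 0.6783  0.2043]
 [ 0.7404 -0.0885]] [0.60009283 0.03508539] [0.29860495 0.22249507 0.299289   0.22389867]
sleeve mid [0.64980801 0.04847857 0.125     ] [0.65778851 0.04855692 0.125     ]
```

Run:
```python
from h import *
C=cal("top");S=cal("scene")
th=.204; X=np.array([np.cos(th),np.sin(th),0]);Y=np.array([-np.sin(th),np.cos(th),0])
sv(np.load("top.npy"),"top_s.png",(275,155,385,200),7)
sv(np.load("scene.npy"),"sc_s.png",(270,260,390,310),6)
for n,Cc in (("top",C),("scene",S)):
    ims=np.load(n+".npy")
    for xo in (.0525,.055,.0575,.06):
        O=np.array([.6002,.0353,0])+xo*X
        print(n,xo,O,proj(n,np.array([O+[0,0,.118],O+[0,0,.118]+.035*Y,O+[0,0,.118]-.035*Y]),Cc).round(1).tolist())
```

```text
top 0.0525 [0.65161136 0.04593587 0.        ] [[326.0, 180.4], [312.2, 182.7], [339.8, 178.1]]
top 0.055 [0.65405952 0.04644234 0.        ] [[325.8, 179.4], [312.0, 181.7], [339.6, 177.1]]
top 0.0575 [0.65650768 0.04694881 0.        ] [[325.7, 178.5], [311.8, 180.8], [339.5, 176.2]]
top 0.06 [0.65895584 0.04745528 0.        ] [[325.5, 177.5], [311.7, 179.8], [339.3, 175.2]]
scene 0.0525 [0.65161136 0.04593587 0.        ] [[327.3, 279.5], [342.5, 279.5], [312.1, 279.4]]
scene 0.055 [0.65405952 0.04644234 0.        ] [[327.3, 280.5], [342.5, 280.5], [312.0, 280.4]]
scene 0.0575 [0.65650768 0.04694881 0.        ] [[327.3, 281.4], [342.5, 281.5], [312.0, 281.4]]
scene 0.06 [0.65895584 0.04745528 0.        ] [[327.3, 282.4], [342.5, 282.5], [312.0, 282.4]]
```

View pics/top_s.png

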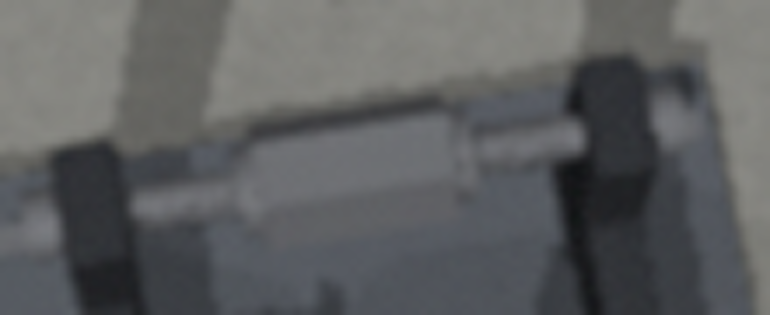

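View pics/sc_s.png

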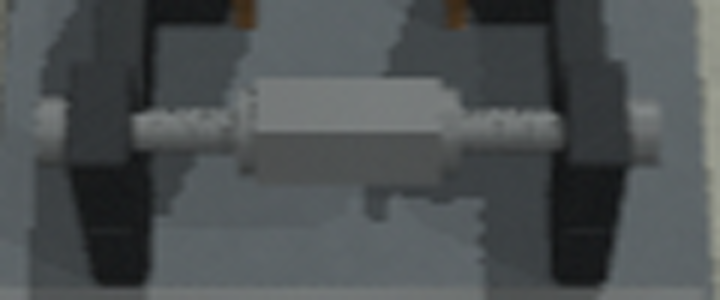

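```bash
cat > fk.py <<'E'
import numpy as np
def T(a,al,d,th): # modified DH (xarm)
    c,s=np.cos(th),np.sin(th);ca,sa=np.cos(al),np.sin(al)
    return np.array([[c,-s,0,a],[s*ca,c*ca,-sa,-d*sa],[s*sa,c*sa,ca,d*ca],[0,0,0,1]])
def fk(q,tool=.172):
    p=np.pi/2
    D=[(0,0,.267,q[0]),(0,-p,0,q[1]),(0,p,.293,q[2]),(.0525,p,0,q[3]),(.0775,p,.3425,q[4]),(0,p,0,q[5]),(.076,-p,.097,q[6])]
    M=np.eye(4)
    for d in D: M=M@T(*d)
    return M@np.array([[1,0,0,0],[0,1,0,0],[0,0,1,tool],[0,0,0,1]])
E
python3 - <<'E'
from fk import *; from h import *
s=ctrl.get_state();q=s["joint_positions"]
M=fk(q);print(M.round(3)); print(s["position"],R.from_rotvec(s["tool_rot"]).as_matrix().round(3))
print(np.hypot(*s["position"][:2]))
C=cal("top");S=cal("scene")
t=lambda u,v,o,k:(o[0]+(u+.5)/k-.5,o[1]+(v+.5)/k-.5)
print(back("top",t(393.5,427,(255,145),5),.084,C))
# scene corks top centre
print(back("scene",t((276+456)/2,107,(255,220),5),.084,S))
E
```

```text
[[ 0.372  0.923 -0.102  0.208]
 [ 0.897 -0.385 -0.215  0.449]
 [-0.238 -0.012 -0.971  0.173]
 [ 0.     0.     0.     1.   ]]
[ 0.24638239 -0.60153638  0.23663124] [[ 0.925  0.379  0.   ]
 [ 0.379 -0.925 -0.   ]
 [-0.     0.    -1.   ]]
0.6500386926683065
[0.53285952 0.02386003 0.084     ]
[0.53308031 0.02171073 0.084     ]
```

```bash
cat >> h.py <<'E'
def Rdown(phi): # tool y dir at world angle phi, z down
    y=np.array([np.cos(phi),np.sin(phi),0]);z=np.array([0,0,-1.]);return np.stack([np.cross(y,z),y,z],1)
def rel(p,Rt,p0=None,R0=None):
    s=ctrl.get_state(); p0=np.array(s["position"]) if p0 is None else p0
    R0=R.from_rotvec(s["tool_rot"]).as_matrix() if R0 is None else R0
    print("rot",R.from_matrix(R0.T@Rt).as_rotvec().round(4).tolist(),"shift",(R0.T@(np.array(p)-p0)).round(4).tolist())
E
python3 - <<'E'
from h import *
rel([.4345,-.272,.2],Rdown(.07))
E
```

```text
rot [0.0001, 0.0001, -1.252] shift [0.299, -0.2336, 0.0366]
```

Call:
step_arm(
  plan=[
    [[0,0,-1.252],[0.299,-0.2336,0.0366],0],
    [[0,0,-1.252],[0.299,-0.2336,0.0366],0],
    [[0,0,-1.252],[0.299,-0.2336,0.0366],0],
    [[0,0,-1.252],[0.299,-0.2336,0.0366],0],
    [[0,0,-1.252],[0.299,-0.2336,0.0366],0],
    [[0,0,-1.252],[0.299,-0.2336,0.0366],0],
    [[0,0,-1.252],[0.299,-0.2336,0.0366],0],
    [[0,0,-1.252],[0.299,-0.2336,0.0366],0],
    [[0,0,-1.252],[0.299,-0.2336,0.0366],0],
    [[0,0,-1.252],[0.299,-0.2336,0.0366],0],
  ],
)

```text
time: 1.95
position: [0.4339, -0.2732, 0.2]
tool_rot: [2.146, 2.294, -0.0]
ft_force: [-0.6, -0.3, -0.5]
grip_width: 1.002
```

Run:
```python
from h import *
st()
C=cal("wrist")
im=snap("wrist","w1.png"); np.save("w1.npy",im)
np.savez("w1c.npz",*C)
d=sorted(ctrl.cut_out("wrist","mould"),key=lambda d:-d["score"])
for e in d: print(e["score"],e["rect"])
```

```text
t 1.95 p [ 0.4339 -0.2732  0.2   ] rv [ 2.146  2.294 -0.   ] F [-0.6 -0.3 -0.5] M [-0.01 -0.03  0.02] g 1.002 q [ 0.92  0.07 -0.42  1.82  0.03  1.25  0.55]
0.88 [350.8, 288.2, 89.3, 101.4]
0.84 [286.4, 176.7, 72.0, 100.9]
0.75 [184.7, 269.7, 72.1, 112.2]
```

View pics/w1.png

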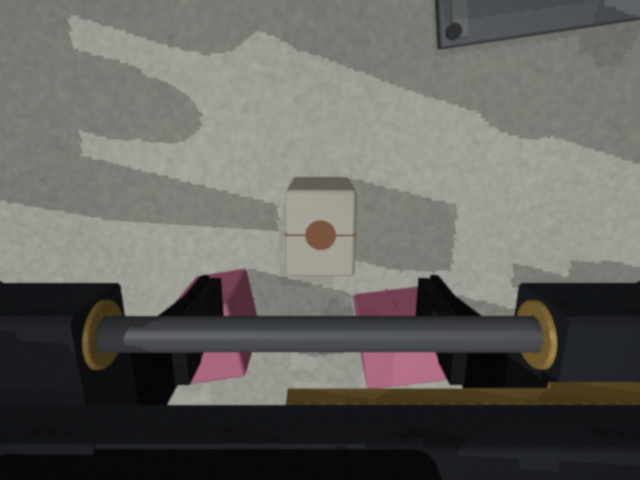

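Run:
```python
from h import *
z=np.load("w1c.npz");C=(z["arr_0"],z["arr_1"],z["arr_2"])
im=np.load("w1.npy"); sv(im,"w1c.png",(270,165,370,290),5)
g=im.astype(int)
P=np.array([back("wrist",u,.08,C)[:2] for u in [(286,190),(355,190),(353.5,276),(288,276)]]);print(P.round(4),P.mean(0),np.linalg.norm(np.roll(P,-1,0)-P,axis=1))
print(back("wrist",(320.5,235),.08,C))
D=np.roll(P,-1,0)-P
print(np.arctan2(D[:,1],D[:,0]))
```

```text
[[ 0.4105 -0.2441]
 [ 0.4578 -0.2409]
 [ 0.4624 -0.3038]
 [ 0.4147 -0.307 ]] [ 0.43633978 -0.27397239] [0.04741618 0.06308346 0.04783647 0.06308574]
[ 0.43628363 -0.27448519  0.08      ]
[ 0.06658192 -1.49714654 -3.07493015  1.63778358]
```

View pics/w1c.png

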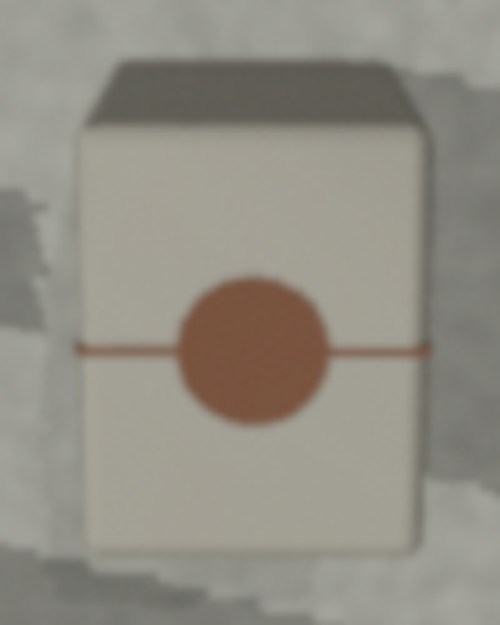

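Run:
```python
from h import *
rel([.4355,-.2735,.065],Rdown(.07))
```

```text
rot [0.0, 0.0001, -0.0024] shift [-0.0008, 0.0013, 0.135]
```

Call:
step_arm(
  plan=[
    [[0,0,0],[-0.0005,0.0013,0.05],0],
    [[0,0,0],[-0.0005,0.0013,0.1],0],
    [[0,0,0],[-0.0005,0.0013,0.125],0],
    [[0,0,0],[-0.0005,0.0013,0.135],0],
    [[0,0,0],[-0.0005,0.0013,0.135],0],
    [[0,0,0],[-0.0005,0.0013,0.135],255],
    [[0,0,0],[-0.0005,0.0013,0.135],255],
    [[0,0,0],[-0.0005,0.0013,0.135],255],
    [[0,0,0],[-0.0005,0.0013,0.135],255],
    [[0,0,0],[-0.0005,0.0013,0.135],255],
  ],
  squeeze=20,
)

```text
time: 3.3
position: [0.4355, -0.2726, 0.0651]
tool_rot: [-2.142, -2.297, 0.001]
ft_force: [-1.4, -0.3, 1.5]
grip_width: 0.576
```

Run:
```python
from h import *
st()
```

```text
t 3.3 p [ 0.4355 -0.2726  0.0651] rv [-2.142e+00 -2.297e+00  1.000e-03] F [-1.4 -0.3  1.5] M [0.04 0.17 0.  ] g 0.576 q [ 0.89  0.22 -0.42  1.96  0.11  0.98  0.49]
```

Run:
```python
from h import *
rel([.4355,-.2726,.235],Rdown(.07))
rel([.531,.0230,.235],Rdown(.204))
```

```text
rot [-0.0007, 0.0001, -0.0001] shift [-0.0001, -0.0001, -0.1699]
rot [-0.0007, 0.0001, -0.1341] shift [0.2881, 0.1158, -0.17]
```

Call:
step_arm(
  plan=[
    [[0,0,0],[0,0,-0.03],255],
    [[0,0,0],[0,0,-0.08],255],
    [[0,0,0],[0,0,-0.135],255],
    [[0,0,-0.01],[0.01,0.005,-0.17],255],
    [[0,0,-0.04],[0.06,0.025,-0.17],255],
    [[0,0,-0.07],[0.118,0.05,-0.17],255],
    [[0,0,-0.1],[0.176,0.075,-0.17],255],
    [[0,0,-0.12],[0.233,0.095,-0.17],255],
    [[0,0,-0.134],[0.27,0.11,-0.17],255],
    [[0,0,-0.134],[0.288,0.116,-0.17],255],
  ],
)

```text
time: 4.55
position: [0.531, 0.0266, 0.234]
tool_rot: [-1.977, -2.439, -0.0]
ft_force: [-0.2, -0.2, -4.0]
grip_width: 0.573
```

Run:
```python
from h import *
st()
C=cal("wrist")
im=snap("wrist","w2.png"); np.save("w2.npy",im)
np.savez("w2c.npz",*C)
```

```text
t 4.55 p [0.531  0.0266 0.234 ] rv [-1.977 -2.439 -0.   ] F [-0.2 -0.2 -4. ] M [-0.06 -0.07 -0.01] g 0.573 q [ 0.58  0.12 -0.72  1.73  0.08  1.33  0.05]
```

View pics/w2.png

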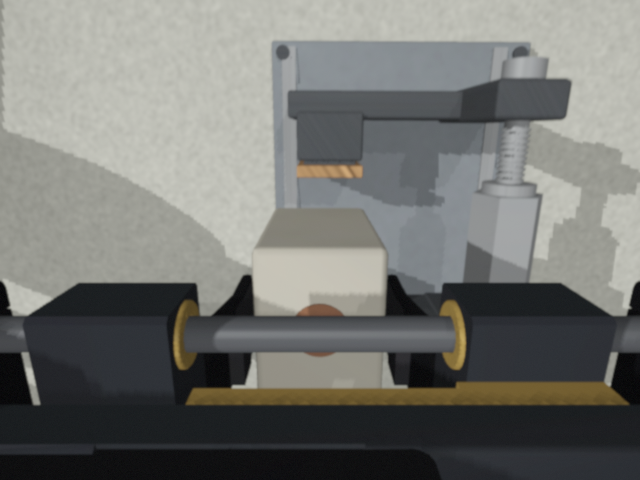

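Run:
```python
from h import *
z=np.load("w2c.npz");C=(z["arr_0"],z["arr_1"],z["arr_2"])
st()
th=.204; X=np.array([np.cos(th),np.sin(th),0]);Y=np.array([-np.sin(th),np.cos(th),0])
O=np.array([.6545,.0478,0])
def pf(u,zz):
    p=back("wrist",u,zz,C); d=p-O; return (p.round(4), round(d@X*1e3,1), round(d@Y*1e3,1))
print("cork", pf((297,166),.084),pf((363,166),.084))
print("cork face", pf((297,177),.084),pf((363,178),.084))
print("bed corners",pf((274,41),.012),pf((528,41),.012))
print("rod",pf((510,150),.118),"post",pf((497,81),.136),pf((569,81),.136))
print("hex end", pf((478,195),.118),pf((540,195),.118))
sv(np.load("w2.npy"),"w2c.png",(260,30,580,300),2.4)
```

```text
t 4.6 p [0.5312 0.0286 0.2341] rv [-1.974 -2.44  -0.003] F [ 0.2  3.5 -3.2] M [ 0.48 -0.11 -0.03] g 0.574 q [ 0.58  0.12 -0.73  1.73  0.08  1.33  0.05]
cork (array([0.5064, 0.0666, 0.084 ]), np.float64(-141.2), np.float64(48.4)) (array([0.555 , 0.0769, 0.084 ]), np.float64(-91.6), np.float64(48.6))
cork face (array([0.508 , 0.0585, 0.084 ]), np.float64(-141.3), np.float64(40.1)) (array([0.5571, 0.0681, 0.084 ]), np.float64(-91.3), np.float64(39.6))
bed corners (array([0.4639, 0.1597, 0.012 ]), np.float64(-164.0), np.float64(148.2)) (array([0.6778, 0.2049, 0.012 ]), np.float64(54.7), np.float64(149.2))
rod (array([0.643 , 0.1093, 0.118 ]), np.float64(1.2), np.float64(62.5)) post (array([0.6138, 0.1445, 0.136 ]), np.float64(-20.3), np.float64(102.9)) (array([0.6551, 0.1532, 0.136 ]), np.float64(21.9), np.float64(103.1))
hex end (array([0.6317, 0.0764, 0.118 ]), np.float64(-16.5), np.float64(32.6)) (array([0.6729, 0.0851, 0.118 ]), np.float64(25.5), np.float64(32.8))
```

View pics/w2c.png

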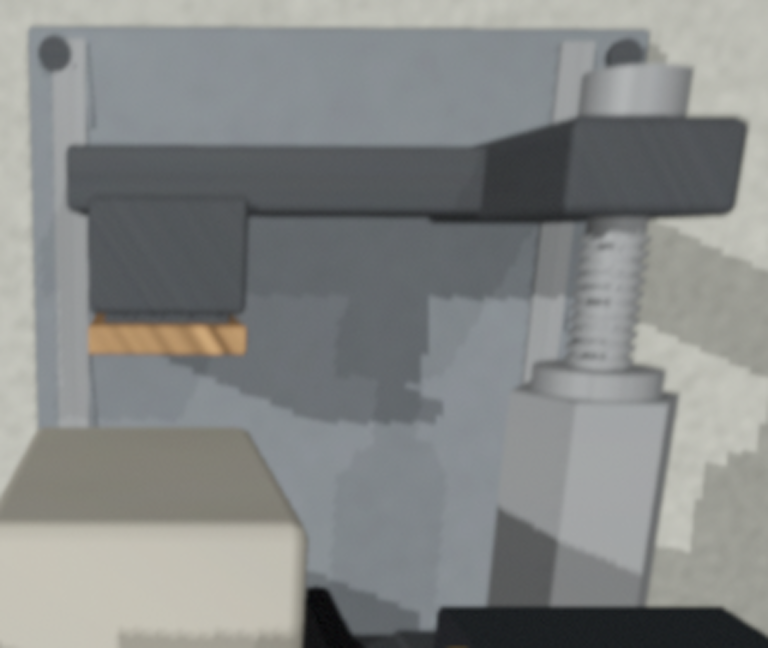

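Run:
```python
from h import *
for i in range(3): st(); ctrl.get_image("wrist")
s=st(); C=cal("wrist")
im=snap("wrist","w3.png"); np.save("w3.npy",im); sv(im,"w3c.png",(260,30,580,300),2.4)
np.savez("w3c.npz",*C)
```

```text
t 4.6 p [0.5312 0.0286 0.2341] rv [-1.974 -2.44  -0.003] F [ 0.2  3.5 -3.2] M [ 0.48 -0.11 -0.03] g 0.574 q [ 0.58  0.12 -0.73  1.73  0.08  1.33  0.05]
t 4.65 p [0.5309 0.0264 0.2341] rv [-1.976e+00 -2.439e+00 -1.000e-03] F [ 0.4  0.1 -4.2] M [-0.02 -0.14 -0.02] g 0.575 q [ 0.58  0.12 -0.72  1.73  0.08  1.33  0.05]
t 4.7 p [0.5308 0.0239 0.234 ] rv [-1.980e+00 -2.437e+00  2.000e-03] F [-0.1  0.2 -4.1] M [-0.08 -0.12 -0.03] g 0.572 q [ 0.58  0.12 -0.72  1.73  0.08  1.33  0.05]
t 4.75 p [0.5308 0.0222 0.2341] rv [-1.983 -2.436  0.003] F [-0.5 -0.2 -3.5] M [-0.08 -0.14 -0.01] g 0.569 q [ 0.58  0.12 -0.72  1.73  0.08  1.33  0.05]
```

View pics/w3c.png

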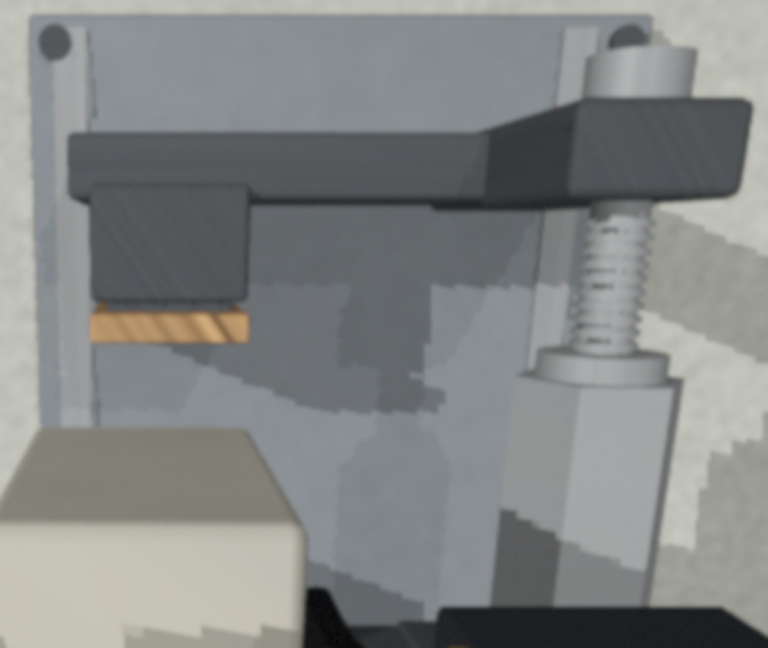

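Run:
```python
from h import *
z=np.load("w3c.npz");C=(z["arr_0"],z["arr_1"],z["arr_2"])
th=.204; X=np.array([np.cos(th),np.sin(th),0]);Y=np.array([-np.sin(th),np.cos(th),0])
O=np.array([.6545,.0478,0])
def pf(u,zz):
    p=back("wrist",(260+u[0]/2.4,30+u[1]/2.4),zz,C); d=p-O; return (p[:2].round(4), round(d@X*1e3,1), round(d@Y*1e3,1))
print("cork face", pf((91,342),.084),pf((248,342),.084))
print("plate", pf((91,302),.084),pf((248,302),.084))
print("bed corners",pf((30,16),.012),pf((651,16),.012))
print("rod",pf((612,270),.118),"post",pf((578,99),.136),pf((752,101),.136))
print("hex end", pf((517,378),.118),pf((681,380),.118),pf((580,378),.135))
o=-C[1].T@C[2]; print(o)
```

```text
cork face (array([0.5079, 0.0574]), np.float64(-141.6), np.float64(39.1)) (array([0.5563, 0.0675]), np.float64(-92.2), np.float64(39.1))
plate (array([0.5056, 0.0696]), np.float64(-141.4), np.float64(51.5)) (array([0.5534, 0.0795]), np.float64(-92.6), np.float64(51.5))
bed corners (array([0.4624, 0.1583]), np.float64(-165.8), np.float64(147.1)) (array([0.6797, 0.2032]), np.float64(56.2), np.float64(147.0))
rod (array([0.6446, 0.1094]), np.float64(2.8), np.float64(62.4)) post (array([0.6144, 0.1451]), np.float64(-19.5), np.float64(103.4)) (array([0.6559, 0.1532]), np.float64(22.8), np.float64(102.9))
hex end (array([0.6284, 0.0759]), np.float64(-19.9), np.float64(32.8)) (array([0.6737, 0.0847]), np.float64(26.3), np.float64(32.3)) (array([0.6375, 0.0803]), np.float64(-10.1), np.float64(35.3))
[0.51776216 0.0924355  0.38206669]
```

Run:
```python
from h import *
st()
rel([.534,.0220,.0775],Rdown(.204))
```

```text
t 4.8 p [0.5309 0.0214 0.2342] rv [-1.985 -2.434  0.003] F [ 0.8 -0.5 -4.4] M [-0.07 -0.13 -0.05] g 0.57 q [ 0.58  0.12 -0.72  1.73  0.08  1.33  0.05]
rot [-0.0017, 0.0006, -0.0016] shift [0.0001, 0.0035, 0.1567]
```

Call:
step_arm(
  plan=[
    [[0,0,0],[0,0.003,0.0],255],
    [[0,0,0],[0,0.003,0.01],255],
    [[0,0,0],[0,0.003,0.03],255],
    [[0,0,0],[0,0.003,0.05],255],
    [[0,0,0],[0,0.003,0.07],255],
    [[0,0,0],[0,0.003,0.09],255],
    [[0,0,0],[0,0.003,0.11],255],
    [[0,0,0],[0,0.003,0.125],255],
    [[0,0,0],[0,0.003,0.13],255],
    [[0,0,0],[0,0.003,0.13],255],
  ],
)

```text
time: 6.05
position: [0.5344, 0.0235, 0.1049]
tool_rot: [-1.984, -2.436, 0.0]
ft_force: [-0.2, -0.3, -4.3]
grip_width: 0.577
```

Run:
```python
from h import *
st()
rel([.534,.0220,.0775],Rdown(.204))
im=snap("scene","s3.png",(255,180,405,300),5)
snap("wrist","w4.png")
st()
```

```text
t 6.05 p [0.5344 0.0235 0.1049] rv [-1.984 -2.436  0.   ] F [-0.2 -0.3 -4.3] M [-0.   -0.06  0.03] g 0.577 q [ 0.54  0.25 -0.71  1.87  0.19  1.08 -0.04]
rot [-0.0001, -0.0001, -0.0001] shift [-0.0014, -0.0007, 0.0274]
t 6.15 p [0.5349 0.0236 0.1056] rv [1.983e+00 2.435e+00 1.000e-03] F [ 0.1 -0.6 -3.6] M [-0.03 -0.13 -0.  ] g 0.571 q [ 0.54  0.25 -0.71  1.87  0.19  1.08 -0.04]
```

View pics/s3.png

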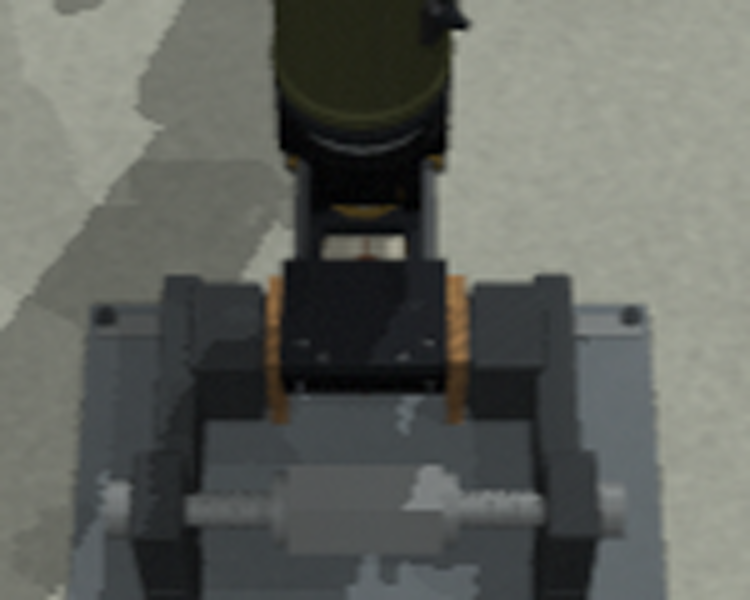

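View pics/w4.png

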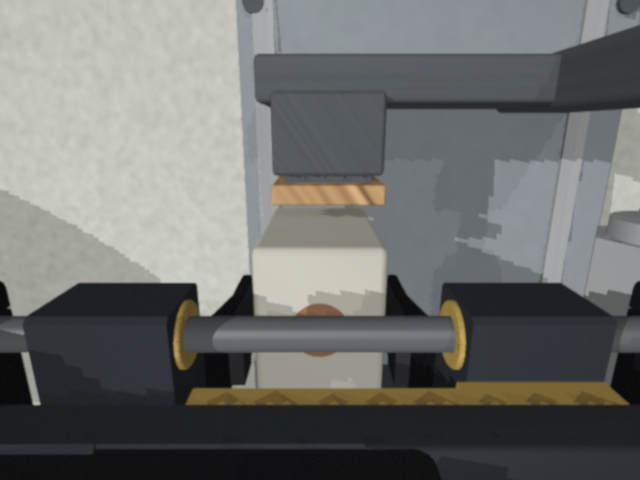

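Call:
step_arm(
  plan=[
    [[0,0,0],[0,0,0.005],255],
    [[0,0,0],[0,0,0.011],255],
    [[0,0,0],[0,0,0.017],255],
    [[0,0,0],[0,0,0.021],255],
    [[0,0,0],[0,0,0.023],255],
    [[0,0,0],[0,0,0.025],255],
    [[0,0,0],[0,0,0.0265],255],
    [[0,0,0],[0,0,0.0275],255],
    [[0,0,0],[0,0,0.0275],255],
    [[0,0,0],[0,0,0.0275],255],
  ],
)

```text
time: 7.4
position: [0.5344, 0.0236, 0.0775]
tool_rot: [1.984, 2.436, -0.0]
ft_force: [0.3, 0.3, -3.4]
grip_width: 0.572
```

Run:
```python
from h import *
st()
```

```text
t 7.4 p [0.5344 0.0236 0.0775] rv [ 1.984  2.436 -0.   ] F [ 0.3  0.3 -3.4] M [-0.03 -0.07 -0.  ] g 0.572 q [ 0.52  0.29 -0.7   1.9   0.21  1.03 -0.06]
```

Call:
step_arm(
  plan=[
    [[0,0,0],[0,0,0.0005],255],
    [[0,0,0],[0,0,0.001],255],
    [[0,0,0],[0,0,0.0015],255],
    [[0,0,0],[0,0,0.0015],200],
    [[0,0,0],[0,0,0.0015],0],
    [[0,0,0],[0,0,0.0015],0],
    [[0,0,0],[0,0,0.0015],0],
    [[0,0,0],[0,0,0.0015],0],
    [[0,0,0],[0,0,0.0015],0],
    [[0,0,0],[0,0,0.0015],0],
  ],
)

```text
time: 8.65
position: [0.5344, 0.0236, 0.0759]
tool_rot: [1.984, 2.436, -0.0]
ft_force: [-0.5, 0.3, 0.1]
grip_width: 0.996
```

Run:
```python
from h import *
st()
```

```text
t 8.65 p [0.5344 0.0236 0.0759] rv [ 1.984  2.436 -0.   ] F [-0.5  0.3  0.1] M [-0.01 -0.09  0.02] g 0.996 q [ 0.52  0.29 -0.7   1.9   0.22  1.03 -0.06]
```

Call:
step_arm(
  plan=[
    [[0,0,0],[0,0,-0.02],0],
    [[0,0,0],[0,0,-0.06],0],
    [[0,0,0],[0,0,-0.11],0],
    [[0,0,0],[0,0,-0.165],0],
    [[0,0,0],[0,0.03,-0.19],0],
    [[0,0,0],[-0.001,0.07,-0.19],0],
    [[0,0,0],[-0.001,0.105,-0.19],0],
    [[0,0,0],[-0.001,0.12,-0.19],0],
    [[0,0,0],[-0.001,0.123,-0.19],0],
    [[0,0,0],[-0.001,0.123,-0.19],0],
  ],
)

```text
time: 9.9
position: [0.6547, 0.0476, 0.2667]
tool_rot: [1.983, 2.436, 0.0]
ft_force: [0.3, 0.2, 0.4]
grip_width: 0.999
```

Run:
```python
from h import *
ctrl.get_image("top")
s=st(); C=cal("wrist")
im=snap("wrist","w5.png"); np.save("w5.npy",im)
np.savez("w5c.npz",*C)
im=snap("top","t5.png",(255,145,405,275),5)
st()
```

```text
t 9.95 p [0.6545 0.0474 0.2667] rv [ 1.983  2.436 -0.   ] F [ 0.6 -0.5 -0.1] M [-0.04 -0.03  0.04] g 0.998 q [ 0.42  0.41 -0.72  1.37  0.27  1.46 -0.09]
t 10.05 p [0.6545 0.0473 0.2666] rv [ 1.983  2.435 -0.   ] F [0.4 0.4 0.2] M [ 0.01 -0.13 -0.03] g 1.002 q [ 0.42  0.41 -0.72  1.37  0.27  1.46 -0.09]
```

View pics/w5.png

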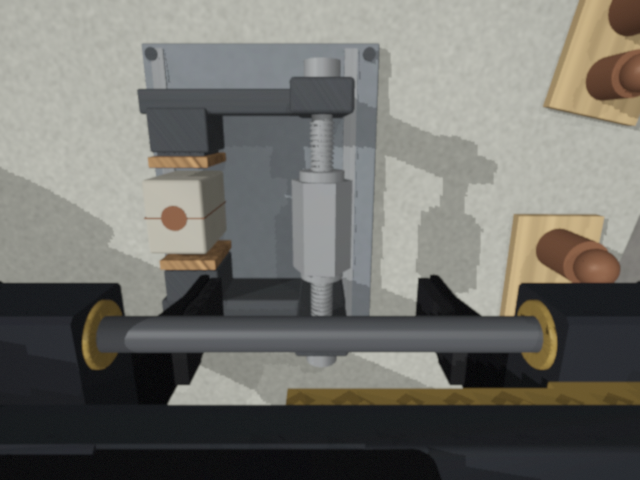

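View pics/t5.png

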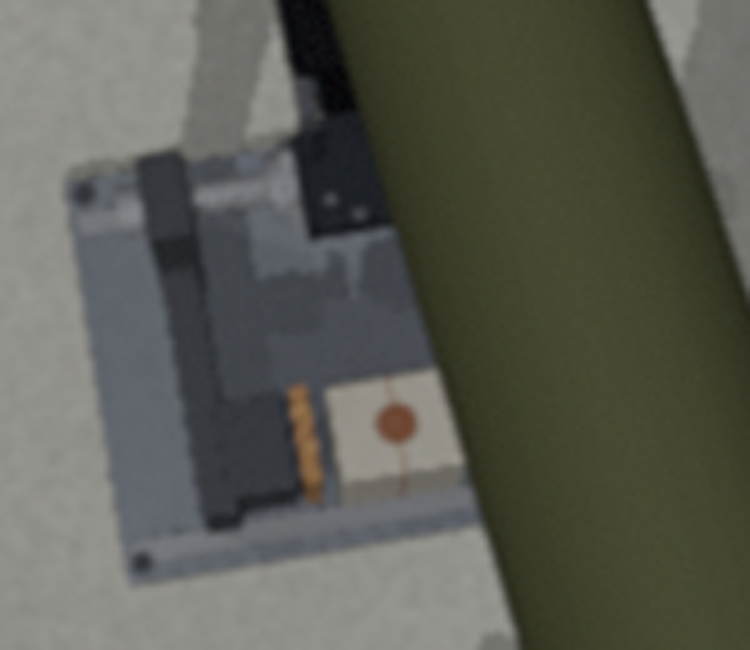

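Run:
```python
from h import *
z=np.load("w5c.npz");C=(z["arr_0"],z["arr_1"],z["arr_2"])
im=np.load("w5.npy"); sv(im,"w5a.png",(270,50,370,290),2.5); sv(im,"w5b.png",(130,130,370,290),3.3)
p0=np.array([.6545,.0473,0])
th=.204; X=np.array([np.cos(th),np.sin(th),0]);Y=np.array([-np.sin(th),np.cos(th),0])
def pf(u,zz):
    p=back("wrist",u,zz,C); d=p-p0; return (p[:2].round(4), round(d@X*1e3,1), round(d@Y*1e3,1))
for n,u,h in [("rod top",(321.5,150),.118),("rod bot",(321.5,295),.118),("hex tl",(299,180),.118),("hex tr",(350,180),.118),("disc",(174,218),.092),("corkL",(150,165),.084),("corkL2",(225,163),.084)]: print(n,pf(u,h))
```

```text
rod top (array([0.646 , 0.1026]), np.float64(2.9), np.float64(55.9))
rod bot (array([ 0.6697, -0.0111]), np.float64(3.1), np.float64(-60.3))
hex tl (array([0.6339, 0.0775]), np.float64(-14.1), np.float64(33.8))
hex tr (array([0.6716, 0.0853]), np.float64(24.4), np.float64(33.8))
disc (array([0.536 , 0.0212]), np.float64(-121.3), np.float64(-1.5))
corkL (array([0.509, 0.06 ]), np.float64(-139.9), np.float64(41.9))
corkL2 (array([0.57  , 0.0743]), np.float64(-77.3), np.float64(43.5))
```

View pics/w5b.png

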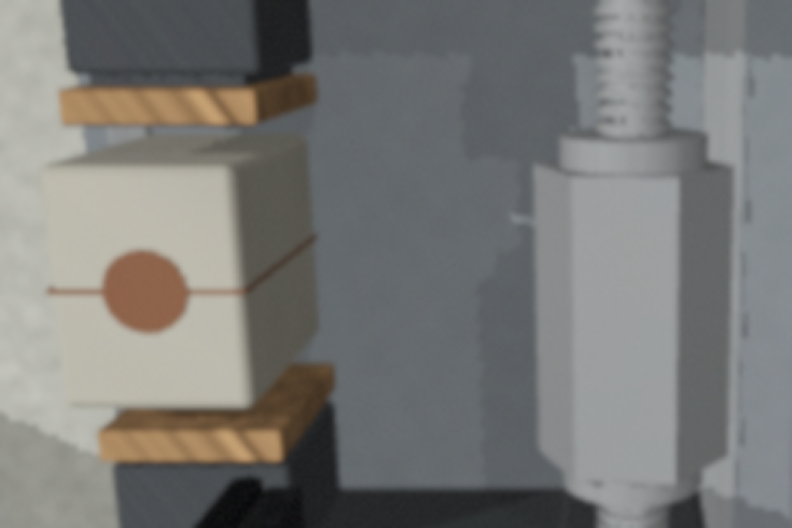

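Call:
step_arm(
  plan=[
    [[0.18,0,0],[0,0.002,0],0],
    [[0.36,0,0],[0,0.002,0],0],
    [[0.54,0,0],[0,0.002,0],0],
    [[0.7,0,0],[0,0.002,0],0],
    [[0.7,0,0],[0,0.002,0],0],
    [[0.7,0,0],[0,0.002,0],0],
    [[0.7,0,0],[0,0.002,0],0],
    [[0.7,0,0],[0,0.002,0],0],
    [[0.7,0,0],[0,0.002,0],0],
    [[0.7,0,0],[0,0.002,0],0],
  ],
)

```text
time: 11.3
position: [0.6497, 0.0672, 0.3087]
tool_rot: [-1.763, -2.195, 0.504]
ft_force: [0.3, 2.2, -3.8]
grip_width: 1.003
```

```bash
cat >> h.py <<'E'
TH=.204; PX=np.array([np.cos(TH),np.sin(TH),0]);PY=np.array([-np.sin(TH),np.cos(TH),0])
def tilt(s=None):
    s=s or ctrl.get_state(); M=R.from_rotvec(s["tool_rot"]).as_matrix(); b=-M[:,2]
    print("tilt",round(np.arctan2(b@PX,b[2]),4),"side",round(float(b@PY),4),"yaw",round(np.arctan2(M[1,0],M[0,0])-np.pi/2-TH,4))
E
python3 - <<'E'
from h import *
tilt(st())
E
```

```text
t 11.3 p [0.6497 0.0672 0.3087] rv [-1.763 -2.195  0.504] F [ 0.3  2.2 -3.8] M [ 0.21 -0.75 -0.02] g 1.003 q [-0.35  0.7   0.4   0.88 -0.17  2.05  0.19]
tilt 0.4513 side 0.0056 yaw 0.0136
```

```bash
cat >> h.py <<'E'
A=np.array([.6563,.0477,.118])
def tgt(al,back):
    b=np.sin(al)*PX+np.cos(al)*np.array([0,0,1.])
    Rt=R.from_rotvec(al*PY).as_matrix()@Rdown(TH)
    return A+back*b,Rt
E
python3 - <<'E'
from h import *
s=st();p0=np.array(s["position"])
for al,b in [(0,.13),(-.62,.07)]:
    P,Rt=tgt(al,b); print(al,b,P.round(4)); rel(P,Rt)
E
```

```text
t 11.3 p [0.6497 0.0672 0.3087] rv [-1.763 -2.195  0.504] F [ 0.3  2.2 -3.8] M [ 0.21 -0.75 -0.02] g 1.003 q [-0.35  0.7   0.4   0.88 -0.17  2.05  0.19]
0 0.13 [0.6563 0.0477 0.248 ]
rot [-0.4514, 0.0027, 0.0135] shift [-0.0205, 0.0285, 0.0536]
-0.62 0.07 [0.6165 0.0395 0.175 ]
rot [-1.0713, -0.0016, 0.0142] shift [-0.02, 0.0238, 0.1371]
```

Call:
step_arm(
  plan=[
    [[-0.15,0,0.0],[-0.007,0.01,0.018],0],
    [[-0.3,0,0.01],[-0.014,0.02,0.036],0],
    [[-0.45,0.003,0.0135],[-0.0205,0.0285,0.0536],0],
    [[-0.45,0.003,0.0135],[-0.0205,0.0285,0.0536],0],
    [[-0.45,0.003,0.0135],[-0.0205,0.0285,0.0536],0],
    [[-0.45,0.003,0.0135],[-0.0205,0.0285,0.0536],0],
    [[-0.45,0.003,0.0135],[-0.0205,0.0285,0.0536],0],
    [[-0.45,0.003,0.0135],[-0.0205,0.0285,0.0536],0],
    [[-0.45,0.003,0.0135],[-0.0205,0.0285,0.0536],0],
    [[-0.45,0.003,0.0135],[-0.0205,0.0285,0.0536],0],
  ],
)

```text
time: 12.55
position: [0.6586, 0.0295, 0.2562]
tool_rot: [1.996, 2.385, -0.027]
ft_force: [0.4, 0.4, -0.1]
grip_width: 0.999
```

Run:
```python
from h import *
s=st();tilt(s)
for al,b in [(0,.13),(-.62,.07)]:
    P,Rt=tgt(al,b); print(al,b,P.round(4)); rel(P,Rt)
```

```text
t 12.55 p [0.6586 0.0295 0.2562] rv [ 1.996  2.385 -0.027] F [ 0.4  0.4 -0.1] M [ 0.08 -0.15 -0.04] g 0.999 q [-0.46  0.34  0.46  1.42 -0.12  1.4   0.18]
tilt -0.0057 side 0.0355 yaw -0.027
0 0.13 [0.6563 0.0477 0.248 ]
rot [0.0062, 0.0354, -0.0268] shift [0.0186, 0.0009, 0.0075]
-0.62 0.07 [0.6165 0.0395 0.175 ]
rot [-0.6137, 0.0426, -0.015] shift [0.0201, -0.0403, 0.0803]
```

Call:
step_arm(
  plan=[
    [[0,0.035,-0.026],[0.018,0.0,0.0],0],
    [[0,0.035,-0.026],[0.019,0.0,0.0],0],
    [[-0.15,0.036,-0.025],[0.019,-0.01,0.02],0],
    [[-0.3,0.038,-0.022],[0.0195,-0.02,0.04],0],
    [[-0.45,0.04,-0.018],[0.02,-0.03,0.06],0],
    [[-0.614,0.0426,-0.015],[0.02,-0.04,0.08],0],
    [[-0.614,0.0426,-0.015],[0.02,-0.04,0.08],0],
    [[-0.614,0.0426,-0.015],[0.02,-0.04,0.08],0],
    [[-0.614,0.0426,-0.015],[0.02,-0.04,0.08],0],
    [[-0.614,0.0426,-0.015],[0.02,-0.04,0.08],0],
  ],
)

```text
time: 13.8
position: [0.6189, 0.0397, 0.1775]
tool_rot: [1.685, 2.071, 0.666]
ft_force: [0.2, -0.2, -0.6]
grip_width: 1.002
```

Run:
```python
from h import *
ctrl.get_image("scene");s=st();tilt(s)
snap("scene","s6.png",(230,160,430,320),4)
C=cal("wrist");im=snap("wrist","w6.png");np.save("w6.npy",im);np.savez("w6c.npz",*C)
s=st();tilt(s)
for al,b in [(-.62,.07),(-.62,-.005)]:
    P,Rt=tgt(al,b); print(al,b,P.round(4)); rel(P,Rt)
```

```text
t 13.85 p [0.6183 0.0396 0.1769] rv [1.686 2.071 0.665] F [ 0.5 -0.4  0.1] M [-0.15  0.56 -0.01] g 0.999 q [-0.52 -0.1   0.44  2.17 -0.09  0.45  0.21]
tilt -0.6221 side 0.0003 yaw 0.0002
t 13.95 p [0.6175 0.0395 0.1759] rv [1.687 2.072 0.664] F [0.3 0.1 0.2] M [-0.14  0.56 -0.02] g 1.0 q [-0.52 -0.1   0.44  2.17 -0.09  0.45  0.21]
tilt -0.6209 side 0.0002 yaw 0.0001
-0.62 0.07 [0.6165 0.0395 0.175 ]
rot [0.0009, 0.0002, 0.0003] shift [0.0001, -0.0014, 0.0002]
-0.62 -0.005 [0.6591 0.0483 0.1139]
rot [0.0009, 0.0002, 0.0003] shift [0.0002, -0.0015, 0.0752]
```

View pics/s6.png

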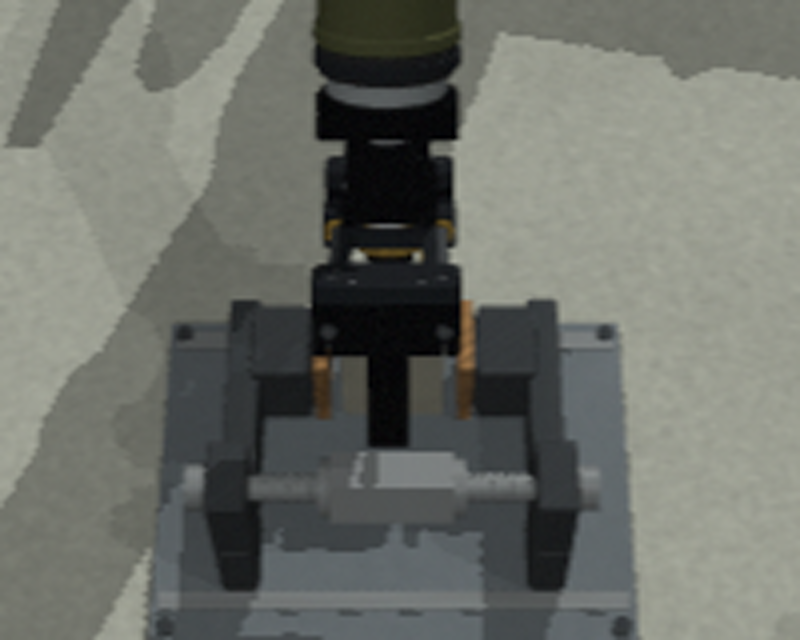

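View pics/w6.png

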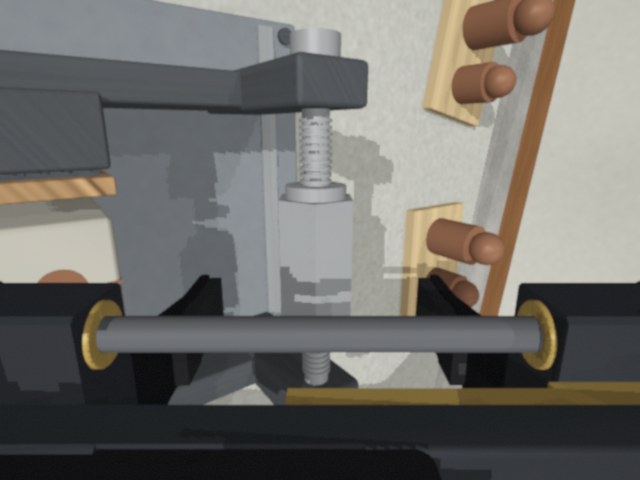

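Run:
```python
from h import *
z=np.load("w6c.npz");C=(z["arr_0"],z["arr_1"],z["arr_2"])
im=np.load("w6.npy");sv(im,"w6c.png",(260,160,370,310),5)
s=st();p=np.array(s["position"]);M=R.from_rotvec(s["tool_rot"]).as_matrix()
for y in (0,.03):
  for d in (0,.07): print(y,d,proj("wrist",p+M[:,2]*d+M[:,0]*y,C))
P=np.array([A+PY*y for y in (.055,.035,0)]);print(proj("wrist",P,C))
# intersection of pixel ray with plane through axis: lateral offset of rod at u=316,v=145
K,Rm,t=C; o=-Rm.T@t
for uv in [(316,145),(315.5,250)]:
  d=Rm.T@np.linalg.solve(K,[*uv,1]); b=M[:,2]; k=(A-o)@b/(d@b); q=o+d*k-A; print("axis off tool x,y",(M.T@q).round(4))
```

```text
t 13.95 p [0.6175 0.0395 0.1759] rv [1.687 2.072 0.664] F [0.3 0.1 0.2] M [-0.14  0.56 -0.02] g 1.0 q [-0.52 -0.1   0.44  2.17 -0.09  0.45  0.21]
0 0 [[315.83830458 308.09281793]]
0 0.07 [[316.80493943 255.03230347]]
0.03 0 [[315.67597797 237.88766867]]
0.03 0.07 [[316.72743265 204.36232618]]
[[313.97701001 158.92571307]
 [314.08772275 195.23648536]
 [314.26899486 254.68881523]]
axis off tool x,y [ 0.0624  0.0011 -0.    ]
axis off tool x,y [ 0.0029  0.0007 -0.    ]
```

View pics/w6c.png

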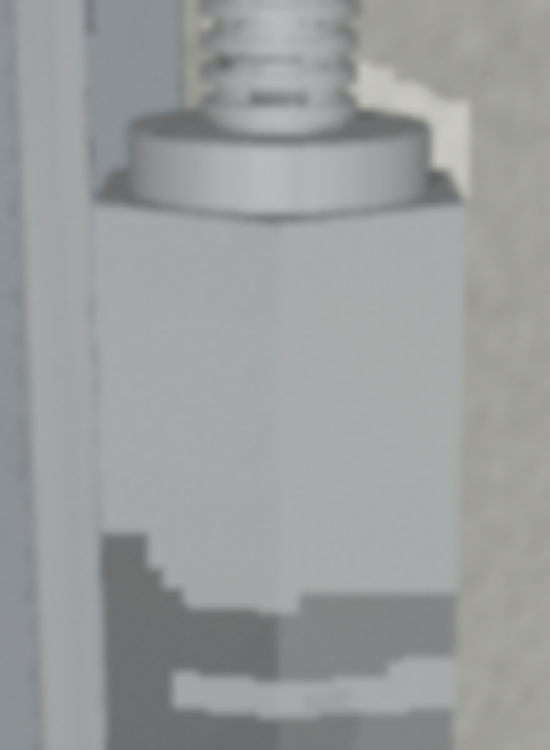

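Call:
step_arm(
  plan=[
    [[0,0,0],[0,0,0.02],0],
    [[0,0,0],[0,0,0.04],0],
    [[0,0,0],[0,0,0.06],0],
    [[0,0,0],[0,0,0.07],0],
    [[0,0,0],[0,0,0.075],0],
    [[0,0,0],[0,0,0.075],0],
    [[0,0,0],[0,0,0.075],80],
    [[0,0,0],[0,0,0.075],80],
    [[0,0,0],[0,0,0.075],80],
    [[0,0,0],[0,0,0.075],80],
  ],
  squeeze=60,
)

```text
time: 15.2
position: [0.6594, 0.0484, 0.1145]
tool_rot: [1.687, 2.072, 0.665]
ft_force: [0.1, -0.9, -0.6]
grip_width: 0.706
```

Run:
```python
from h import *
s=st();tilt(s)
P,Rt=tgt(-.62,-.005); rel(P,Rt)
```

```text
t 15.2 p [0.6594 0.0484 0.1145] rv [1.687 2.072 0.665] F [ 0.1 -0.9 -0.6] M [-0.12  0.54 -0.04] g 0.706 q [-0.52  0.1   0.47  2.13 -0.41  0.32  0.48]
tilt -0.6207 side -0.0003 yaw 0.0001
rot [0.0007, -0.0003, -0.0] shift [-0.0, -0.0006, 0.0003]
```

Call:
step_arm(
  plan=[
    [[0,0,0],[0,0,0],110],
    [[0,0,0],[0,0,0],140],
    [[0,0,0],[0,0,0],255],
    [[0,0,0],[0,0,0],255],
    [[0,0,0],[0,0,0],255],
    [[0,0,0],[0,0,0],255],
    [[0,0,0],[0,0,0],255],
    [[0,0,0],[0,0,0],255],
    [[0,0,0],[0,0,0],255],
    [[0,0,0],[0,0,0],255],
  ],
  squeeze=60,
)

```text
time: 16.45
position: [0.6592, 0.0483, 0.1141]
tool_rot: [1.688, 2.073, 0.664]
ft_force: [-3.5, -1.0, 1.2]
grip_width: 0.454
```

```bash
cat >> h.py <<'E'
def mom(s=None):
    s=s or ctrl.get_state(); p=np.array(s["position"]);F=np.array(s["ft_force"]);M=np.array(s["torque"])
    r=p-A
    print("My",round(M@PY,3),"My@axis",round((M+np.cross(r,F))@PY,3),"Fx,y,z press",np.round([F@PX,F@PY,F[2]],2))
E
python3 - <<'E'
from h import *
s=st();tilt(s);mom(s)
def fake():
    pass
import math
# rows about axis for rotation
P0,R0=tgt(-.62,-.005)
for da in np.arange(.1,1.25,.1):
    P,Rt=tgt(-.62+da,-.005); print(round(da,2),(R0.T@(P-P0)).round(5))
E
```

```text
t 16.45 p [0.6592 0.0483 0.1141] rv [1.688 2.073 0.664] F [-3.5 -1.   1.2] M [-0.22  0.94  0.07] g 0.454 q [-0.52  0.1   0.47  2.13 -0.41  0.32  0.49]
tilt -0.62 side -0.0003 yaw 0.0002
My 0.969 My@axis 0.979 Fx,y,z press [-3.58 -0.27  1.22]
0.1 [-0.e+00 -5.e-04 -2.e-05]
0.2 [-0.      -0.00099 -0.0001 ]
0.3 [-0.      -0.00148 -0.00022]
0.4 [-0.      -0.00195 -0.00039]
0.5 [-0.      -0.0024  -0.00061]
0.6 [-0.      -0.00282 -0.00087]
0.7 [-0.      -0.00322 -0.00118]
0.8 [-0.      -0.00359 -0.00152]
0.9 [ 0.      -0.00392 -0.00189]
1.0 [ 0.      -0.00421 -0.0023 ]
1.1 [-0.      -0.00446 -0.00273]
1.2 [-0.      -0.00466 -0.00319]
```

Call:
step_arm(
  plan=[
    [[0.1,0,0],[0,-0.0005,0],255],
    [[0.22,0,0],[0,-0.0011,-0.0001],255],
    [[0.34,0,0],[0,-0.0017,-0.0003],255],
    [[0.46,0,0],[0,-0.0022,-0.0005],255],
    [[0.58,0,0],[0,-0.0027,-0.0008],255],
    [[0.7,0,0],[0,-0.0032,-0.0012],255],
    [[0.82,0,0],[0,-0.0037,-0.0016],255],
    [[0.94,0,0],[0,-0.004,-0.0021],255],
    [[1.05,0,0],[0,-0.0043,-0.0025],255],
    [[1.05,0,0],[0,-0.0043,-0.0025],255],
  ],
)

```text
time: 17.7
position: [0.6541, 0.0472, 0.1131]
tool_rot: [-1.784, -2.192, 0.486]
ft_force: [-4.6, 0.2, 3.9]
grip_width: 0.453
```

Run:
```python
from h import *
s=st();tilt(s);mom(s)
ctrl.get_image("scene"); 
im=snap("scene","s7.png",(230,160,430,320),4); ctrl.get_image("wrist")
s=st();tilt(s);mom(s)
P,Rt=tgt(.43,-.005); rel(P,Rt)
```

```text
t 17.7 p [0.6541 0.0472 0.1131] rv [-1.784 -2.192  0.486] F [-4.6  0.2  3.9] M [-0.05  1.01  0.05] g 0.453 q [-0.42  0.79  0.5   1.16 -0.25  1.7   0.26]
tilt 0.4361 side 0.0008 yaw 0.0007
My 0.998 My@axis 1.028 Fx,y,z press [-4.47  1.09  3.86]
t 17.85 p [0.6541 0.0472 0.1132] rv [-1.787 -2.195  0.481] F [-3.4 -0.  -0.3] M [-0.07  0.47  0.22] g 0.454 q [-0.42  0.79  0.5   1.16 -0.25  1.69  0.26]
tilt 0.4315 side 0.0 yaw 0.0002
My 0.474 My@axis 0.49 Fx,y,z press [-3.3   0.65 -0.29]
rot [-0.0015, 0.0, 0.0002] shift [0.0, 0.0, -0.0003]
```

View pics/s7.png

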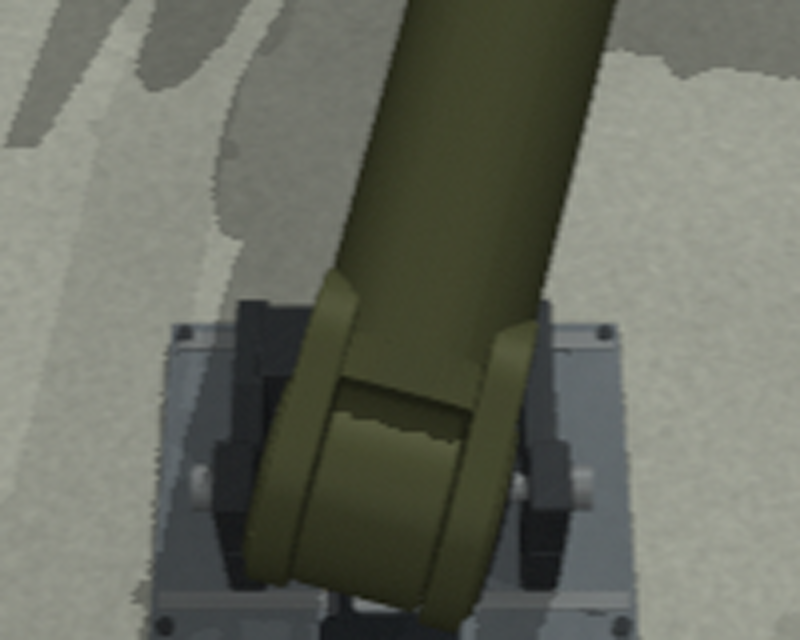

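Call:
step_arm(
  plan=[
    [[0,0,0],[0,0,0],0],
    [[0,0,0],[0,0,0],0],
    [[0,0,0],[0,0,0],0],
    [[0,0,0],[0,0,0],0],
    [[0,0,0],[0,0,0],0],
    [[0,0,0],[0,0,0],0],
    [[0,0,0],[0,0,0],0],
    [[0,0,0],[0,0,0],0],
    [[0,0,0],[0,0,0],0],
    [[0,0,0],[0,0,0],0],
  ],
)

```text
time: 19.1
position: [0.6546, 0.0473, 0.1138]
tool_rot: [-1.788, -2.196, 0.479]
ft_force: [0.3, -0.4, -0.8]
grip_width: 0.999
```

```bash
cat >> h.py <<'E'
def mt(s=None):
    s=s or ctrl.get_state();M=R.from_rotvec(s["tool_rot"]).as_matrix()
    print("tool F",(M.T@np.array(s["ft_force"])).round(2),"tool M",(M.T@np.array(s["torque"])).round(3),"tau",np.round(s["joint_torque"],2))
E
python3 - <<'E'
from h import *
for i in range(3):
    s=ctrl.get_state();tilt(s);mt(s);ctrl.get_image("wrist")
st()
P,Rt=tgt(-.62,-.005); rel(P,Rt)
E
```

```text
tilt 0.4295 side -0.0001 yaw 0.0001
tool F [-0.41  0.53  0.67] tool M [-0.587  0.006 -0.009] tau [ 0.000e+00 -6.463e+01  1.027e+01 -2.660e+01  4.800e-01  2.080e+00
  3.000e-02]
tilt 0.4295 side -0.0001 yaw 0.0001
tool F [-0.91 -0.28 -0.14] tool M [-0.616  0.008  0.005] tau [ 0.000e+00 -6.463e+01  1.027e+01 -2.660e+01  4.800e-01  2.080e+00
  3.000e-02]
tilt 0.4295 side -0.0001 yaw 0.0001
tool F [-0.87 -0.3  -0.25] tool M [-0.609 -0.032 -0.   ] tau [ 0.000e+00 -6.463e+01  1.027e+01 -2.660e+01  4.800e-01  2.080e+00
  3.000e-02]
t 19.25 p [0.6546 0.0473 0.1138] rv [-1.788 -2.196  0.479] F [-1.  -0.5 -0.6] M [ 0.16 -0.54  0.01] g 1.001 q [-0.42  0.78  0.5   1.16 -0.25  1.69  0.26]
rot [-1.0495, -0.0002, 0.0001] shift [0.0, 0.0042, -0.002]
```

Call:
step_arm(
  plan=[
    [[-0.13,0,0],[0,0.0005,0],0],
    [[-0.26,0,0],[0,0.0012,-0.0001],0],
    [[-0.39,0,0],[0,0.0019,-0.0003],0],
    [[-0.52,0,0],[0,0.0024,-0.0006],0],
    [[-0.65,0,0],[0,0.003,-0.001],0],
    [[-0.78,0,0],[0,0.0034,-0.0014],0],
    [[-0.91,0,0],[0,0.0038,-0.0018],0],
    [[-1.0,0,0],[0,0.0041,-0.002],0],
    [[-1.05,0,0],[0,0.0042,-0.002],0],
    [[-1.05,0,0],[0,0.0042,-0.002],0],
  ],
)

```text
time: 20.5
position: [0.6579, 0.0479, 0.1133]
tool_rot: [1.69, 2.073, 0.664]
ft_force: [-0.6, -1.7, 0.4]
grip_width: 1.0
```

Run:
```python
from h import *
C=cal("wrist");im=snap("wrist","w8.png",(240,140,400,320),4)
for i in range(2):
    s=ctrl.get_state();tilt(s);mt(s);ctrl.get_image("wrist")
s=st();tilt(s);mt(s)
P,Rt=tgt(-.62,-.005); rel(P,Rt)
```

```text
tilt -0.6197 side -0.0003 yaw -0.0004
tool F [ 0.04  0.49 -0.53] tool M [ 0.57   0.018 -0.025] tau [ 1.700e-01 -3.029e+01  1.450e+00 -2.723e+01 -5.400e-01 -2.490e+00
  3.000e-02]
tilt -0.6206 side -0.0001 yaw -0.0001
tool F [-0.21  0.33 -0.33] tool M [ 0.573 -0.004 -0.006] tau [ 1.400e-01 -3.028e+01  1.470e+00 -2.741e+01 -4.900e-01 -2.460e+00
 -3.000e-02]
t 20.65 p [0.6599 0.0483 0.1146] rv [1.687 2.072 0.665] F [-0.   0.1 -0.1] M [-0.19  0.58 -0.01] g 1.001 q [-0.53  0.1   0.48  2.13 -0.41  0.32  0.49]
tilt -0.6209 side -0.0 yaw 0.0002
tool F [ 0.08 -0.07  0.05] tool M [ 0.603 -0.061 -0.029] tau [  0.11 -30.32   1.5  -27.67  -0.48  -2.47  -0.05]
rot [0.0009, -0.0, 0.0002] shift [0.0001, -0.001, 0.0002]
```

View pics/w8.png

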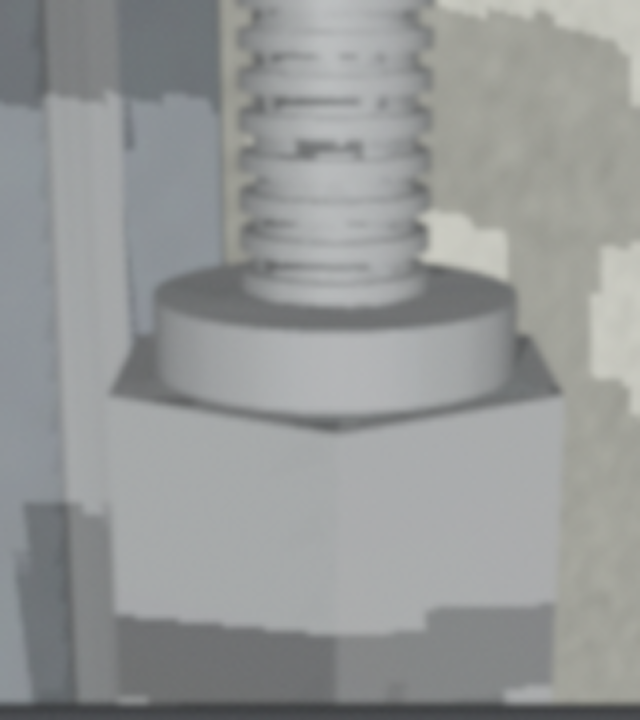

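Call:
step_arm(
  plan=[
    [[0,0,0],[0,-0.0005,0],60],
    [[0,0,0],[0,-0.0005,0],110],
    [[0,0,0],[0,-0.0005,0],255],
    [[0,0,0],[0,-0.0005,0],255],
    [[0,0,0],[0,-0.0005,0],255],
    [[0,0,0],[0,-0.0005,0],255],
    [[0,0,0],[0,-0.0005,0],255],
    [[0.05,0,0],[0,-0.0008,0],255],
    [[0.15,0,0],[0,-0.0013,0],255],
    [[0.25,0,0],[0,-0.0017,-0.0002],255],
  ],
  squeeze=60,
)

```text
time: 21.9
position: [0.6581, 0.048, 0.1135]
tool_rot: [1.818, 2.232, 0.416]
ft_force: [10.3, 2.8, -13.8]
grip_width: 0.454
```

Run:
```python
from h import *
s=st();tilt(s);mt(s)
P,Rt=tgt(-.37,-.005); rel(P,Rt)
```

```text
t 21.9 p [0.6581 0.048  0.1135] rv [1.818 2.232 0.416] F [ 10.3   2.8 -13.8] M [ 0.42 -1.23  0.07] g 0.454 q [-0.57  0.21  0.54  1.93 -0.25  0.67  0.31]
tilt -0.3692 side 0.0004 yaw -0.0002
tool F [ 0.61  4.98 16.73] tool M [-1.291  0.178 -0.008] tau [ 5.900e-01 -4.269e+01  4.370e+00 -2.707e+01 -4.000e-02 -8.600e-01
  1.800e-01]
rot [-0.0008, 0.0004, -0.0001] shift [0.0001, -0.0001, 0.0001]
```

Call:
step_arm(
  plan=[
    [[0.1,0,0],[0,-0.0005,0],255],
    [[0.2,0,0],[0,-0.001,-0.0001],255],
    [[0.3,0,0],[0,-0.0015,-0.0002],255],
    [[0.4,0,0],[0,-0.002,-0.0004],255],
    [[0.48,0,0],[0,-0.0023,-0.0006],255],
    [[0.54,0,0],[0,-0.0026,-0.0007],255],
    [[0.58,0,0],[0,-0.0027,-0.0008],255],
    [[0.6,0,0],[0,-0.0028,-0.0009],255],
    [[0.62,0,0],[0,-0.0029,-0.0009],255],
    [[0.64,0,0],[0,-0.003,-0.001],255],
  ],
)

```text
time: 23.15
position: [0.655, 0.0474, 0.1133]
tool_rot: [-1.866, -2.292, 0.31]
ft_force: [1.4, 0.2, 2.8]
grip_width: 0.452
```

Run:
```python
from h import *
s=st();tilt(s);mt(s)
P,Rt=tgt(.27,-.005); rel(P,Rt)
```

```text
t 23.15 p [0.655  0.0474 0.1133] rv [-1.866 -2.292  0.31 ] F [1.4 0.2 2.8] M [ 0.16 -0.93 -0.07] g 0.452 q [-0.46  0.66  0.53  1.33 -0.26  1.5   0.27]
tilt 0.2689 side -0.0 yaw 0.0002
tool F [-0.05  0.6  -3.05] tool M [-0.943 -0.013  0.074] tau [-1.400e-01 -5.708e+01  9.350e+00 -2.476e+01  4.300e-01  1.680e+00
  4.000e-02]
rot [0.0011, -0.0, 0.0002] shift [0.0, 0.0, 0.0001]
```

Call:
step_arm(
  plan=[
    [[0.015,0,0],[0,-0.0001,0],255],
    [[0.03,0,0],[0,-0.0001,0],255],
    [[0.045,0,0],[0,-0.0002,0],255],
    [[0.06,0,0],[0,-0.0003,0],255],
    [[0.075,0,0],[0,-0.0004,0],255],
    [[0.09,0,0],[0,-0.0004,0],255],
    [[0.105,0,0],[0,-0.0005,0],255],
    [[0.12,0,0],[0,-0.0006,0],255],
    [[0.135,0,0],[0,-0.0007,0],255],
    [[0.15,0,0],[0,-0.0007,0],255],
  ],
)

```text
time: 24.4
position: [0.6543, 0.0472, 0.1135]
tool_rot: [-1.793, -2.202, 0.469]
ft_force: [3.8, 0.4, 5.2]
grip_width: 0.453
```

```bash
cat >> h.py <<'E'
def tau(s=None):
    s=s or ctrl.get_state();M=R.from_rotvec(s["tool_rot"]).as_matrix();b=-M[:,2];a=np.arctan2(b@PX,b[2])
    Mx=(M.T@np.array(s["torque"]))[0];Fy=(M.T@np.array(s["ft_force"]))[1]
    print("TAU",round(Mx+.107+1.183*np.sin(a)+.22*Fy,3),"Mx",round(Mx,3),"Fy",round(Fy,2),"a",round(a,4))
E
python3 - <<'E'
from h import *
s=st();tilt(s);mt(s);tau(s)
P,Rt=tgt(.42,-.005); rel(P,Rt)
E
```

```text
t 24.4 p [0.6543 0.0472 0.1135] rv [-1.793 -2.202  0.469] F [3.8 0.4 5.2] M [ 0.21 -1.12 -0.01] g 0.453 q [-0.42  0.78  0.51  1.18 -0.26  1.68  0.26]
tilt 0.4195 side 0.0001 yaw 0.0003
tool F [-0.42  1.33 -6.25] tool M [-1.143 -0.019  0.017] tau [ 5.000e-02 -6.043e+01  9.600e+00 -2.248e+01  6.300e-01  2.530e+00
  6.000e-02]
TAU -0.261 Mx -1.143 Fy 1.33 a 0.4195
rot [0.0005, 0.0001, 0.0003] shift [0.0, 0.0001, 0.0]
```

Call:
step_arm(
  plan=[
    [[0.018,0,0],[0,-0.0001,0],255],
    [[0.036,0,0],[0,-0.0002,0],255],
    [[0.054,0,0],[0,-0.0003,0],255],
    [[0.072,0,0],[0,-0.0004,0],255],
    [[0.09,0,0],[0,-0.0004,0],255],
    [[0.108,0,0],[0,-0.0005,0],255],
    [[0.126,0,0],[0,-0.0006,0],255],
    [[0.144,0,0],[0,-0.0007,0],255],
    [[0.162,0,0],[0,-0.0008,-0.0001],255],
    [[0.18,0,0],[0,-0.0009,-0.0001],255],
  ],
)

```text
time: 25.65
position: [0.6535, 0.0471, 0.1139]
tool_rot: [-1.698, -2.086, 0.645]
ft_force: [3.4, 1.7, 5.1]
grip_width: 0.455
```

Run:
```python
from h import *
s=st();tilt(s);mt(s);tau(s)
P,Rt=tgt(.6,-.005); rel(P,Rt)
```

```text
t 25.65 p [0.6535 0.0471 0.1139] rv [-1.698 -2.086  0.645] F [3.4 1.7 5.1] M [ 0.2  -1.34 -0.04] g 0.455 q [-0.38  0.92  0.5   0.99 -0.26  1.9   0.26]
tilt 0.5996 side 0.0003 yaw 0.0003
tool F [ 1.    0.14 -6.32] tool M [-1.356 -0.04   0.076] tau [  0.07 -66.2    9.63 -21.51   0.75   3.26   0.07]
TAU -0.551 Mx -1.356 Fy 0.14 a 0.5996
rot [0.0004, 0.0003, 0.0002] shift [0.0, 0.0001, 0.0]
```

Run:
```python
from h import *
for i in range(4):
    ctrl.get_image("wrist"); tau()
snap("wrist","w9.png");snap("top","t9.png",(255,145,405,275),5)
```

```text
TAU -0.434 Mx -0.934 Fy -1.26 a 0.6006
TAU -0.353 Mx -1.083 Fy -0.21 a 0.6
TAU -0.179 Mx -1.173 Fy 1.0 a 0.5996
TAU -0.388 Mx -1.138 Fy -0.11 a 0.5993
```

View pics/t9.png

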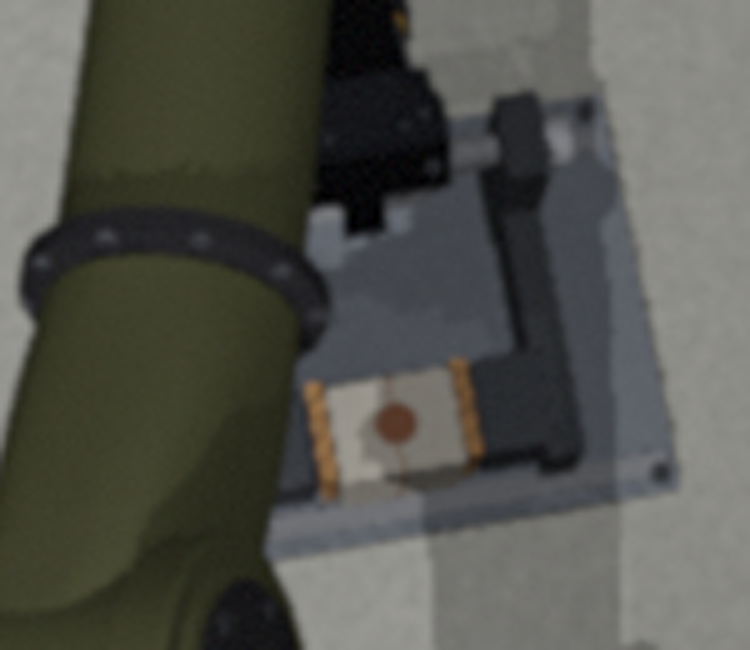

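View pics/w9.png

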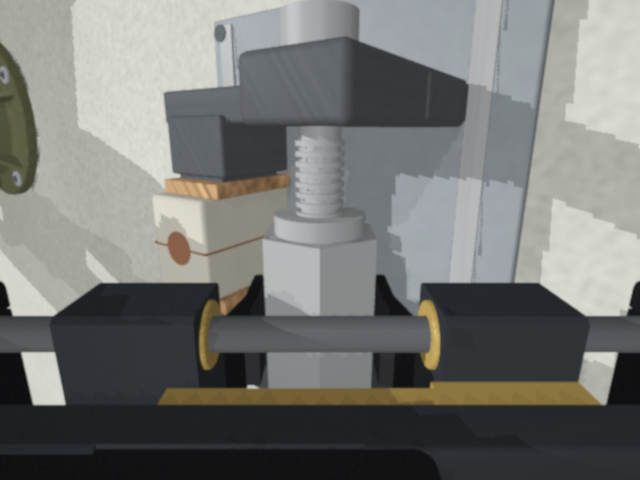

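Run:
```python
from h import *
a=np.load("top.npy"); b=ctrl.get_image("top"); np.save("top9.npy",b)
ga=cv2.cvtColor(a,cv2.COLOR_RGB2GRAY);gb=cv2.cvtColor(b,cv2.COLOR_RGB2GRAY)
# comparison at same zoom
t=np.vstack([cv2.resize(x[160:250,305:395,::-1],None,fx=6,fy=6,interpolation=cv2.INTER_CUBIC) for x in (a,b)])
t=np.hstack([t[:540],t[540:]]);cv2.imwrite("pics/cmp.png",cv2.resize(t,(800,400)))
C=cal("top")
for z in (.084,.136):
    P=proj("top",np.array([A*[1,1,0]+[0,0,z]-PX*.0-PY*.09,A*[1,1,0]+[0,0,z]-PY*.08]),C);print(z,np.diff(P,axis=0)/10,"px/mm")
def shift(box):
    x0,y0,x1,y1=box; T=ga[y0:y1,x0:x1]; r=cv2.matchTemplate(cv2.resize(gb[y0-6:y1+6,x0-10:x1+10],None,fx=8,fy=8,interpolation=cv2.INTER_CUBIC),cv2.resize(T,None,fx=8,fy=8,interpolation=cv2.INTER_CUBIC),cv2.TM_CCOEFF_NORMED)
    _,m,_,l=cv2.minMaxLoc(r); print(box,m,l[0]/8-10,l[1]/8-6)
shift((354,162,374,182));shift((345,213,360,243));shift((335,214,356,242))
```

```text
0.084 [[-0.38115413  0.06403462]] px/mm
0.136 [[-0.39820179  0.06666437]] px/mm
(354, 162, 374, 182) 0.94156813621521 -3.75 0.625
(345, 213, 360, 243) 0.655147910118103 -2.75 1.0
(335, 214, 356, 242) 0.5607678294181824 2.75 -0.875
```

View pics/cmp.png

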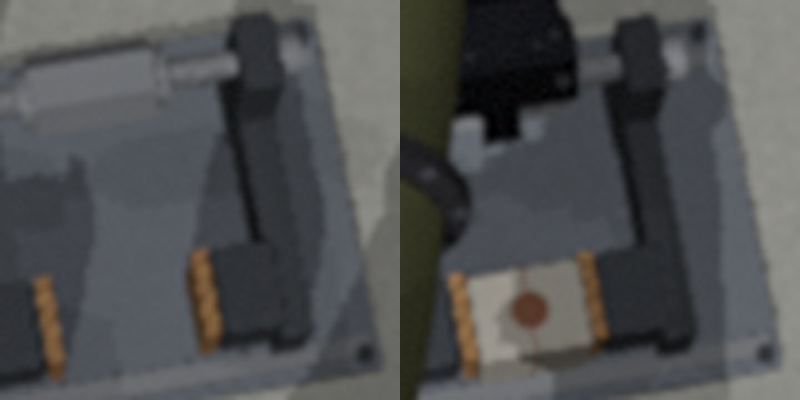

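Call:
step_arm(
  plan=[
    [[0,0,0],[0,0,0],0],
    [[0,0,0],[0,0,0],0],
    [[0,0,0],[0,0,0],0],
    [[0,0,0],[0,0,0],0],
    [[0,0,0],[0,0,0],0],
    [[0,0,0],[0,0,0],0],
    [[0,0,0],[0,0,0],0],
    [[0,0,0],[0,0,0],0],
    [[0,0,0],[0,0,0],0],
    [[0,0,0],[0,0,0],0],
  ],
)

```text
time: 27.25
position: [0.6531, 0.047, 0.1136]
tool_rot: [-1.699, -2.086, 0.645]
ft_force: [-0.5, 0.0, 0.6]
grip_width: 1.0
```

Run:
```python
from h import *
for i in range(3): tau(); ctrl.get_image("wrist")
s=st();tilt(s);mt(s)
P0,R0=np.array(s["position"]),R.from_rotvec(s["tool_rot"]).as_matrix()
P,Rt=tgt(-.4476,-.005); rel(P,Rt)
```

```text
TAU -0.165 Mx -0.785 Fy -0.71 a 0.5996
TAU 0.155 Mx -0.743 Fy 0.56 a 0.5995
TAU -0.331 Mx -0.833 Fy -1.24 a 0.5996
t 27.4 p [0.6531 0.047  0.1135] rv [-1.699 -2.086  0.645] F [-0.2 -0.1 -1.2] M [ 0.15 -0.75 -0.01] g 0.999 q [-0.38  0.92  0.5   0.99 -0.26  1.9   0.26]
tilt 0.5996 side -0.0 yaw 0.0001
tool F [-0.04  0.55  1.1 ] tool M [-0.768  0.001  0.013] tau [-0.000e+00 -7.012e+01  1.046e+01 -2.577e+01  6.400e-01  2.790e+00
  4.000e-02]
rot [-1.0472, -0.0001, 0.0001] shift [0.0, 0.0045, -0.003]
```

Call:
step_arm(
  plan=[
    [[-0.13,0,0],[0,0.0006,0],0],
    [[-0.26,0,0],[0,0.0013,-0.0003],0],
    [[-0.39,0,0],[0,0.002,-0.0005],0],
    [[-0.52,0,0],[0,0.0026,-0.0008],0],
    [[-0.65,0,0],[0,0.0031,-0.0012],0],
    [[-0.78,0,0],[0,0.0036,-0.0016],0],
    [[-0.91,0,0],[0,0.0041,-0.0021],0],
    [[-1.0,0,0],[0,0.0043,-0.0025],0],
    [[-1.047,0,0],[0,0.0045,-0.003],0],
    [[-1.047,0,0],[0,0.0045,-0.003],0],
  ],
)

```text
time: 28.65
position: [0.6573, 0.0479, 0.1133]
tool_rot: [1.78, 2.185, 0.497]
ft_force: [0.0, -0.8, -1.0]
grip_width: 0.994
```

Run:
```python
from h import *
im=snap("scene","s10.png",(230,160,430,320),4)
im=snap("wrist","w10.png")
for i in range(2): tau(); ctrl.get_image("top")
s=st();tilt(s);mt(s)
P,Rt=tgt(-.4476,-.005); rel(P,Rt)
```

```text
TAU 0.081 Mx 0.455 Fy 0.14 a -0.4474
TAU -0.025 Mx 0.401 Fy -0.09 a -0.4477
t 28.85 p [0.6592 0.0482 0.114 ] rv [1.778 2.184 0.497] F [ 0.5 -0.2 -0.3] M [-0.07  0.35 -0.03] g 0.997 q [-0.58  0.18  0.54  1.99 -0.28  0.57  0.34]
tilt -0.4477 side 0.0001 yaw 0.0003
tool F [-0.27  0.25  0.48] tool M [ 0.356 -0.01   0.028] tau [ 5.000e-02 -3.385e+01  2.920e+00 -2.861e+01 -4.300e-01 -1.970e+00
 -3.000e-02]
rot [0.0001, 0.0001, 0.0004] shift [0.0001, -0.0009, 0.0001]
```

View pics/s10.png

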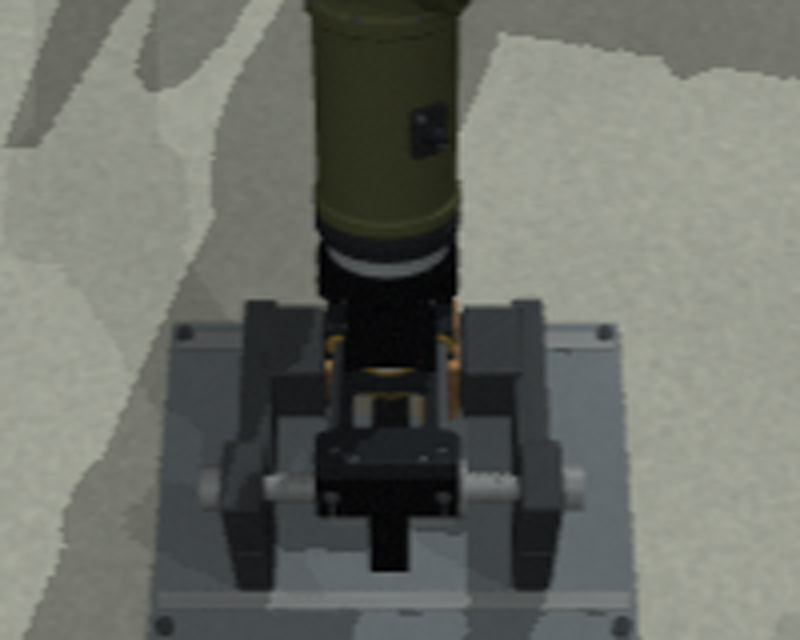

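View pics/w10.png

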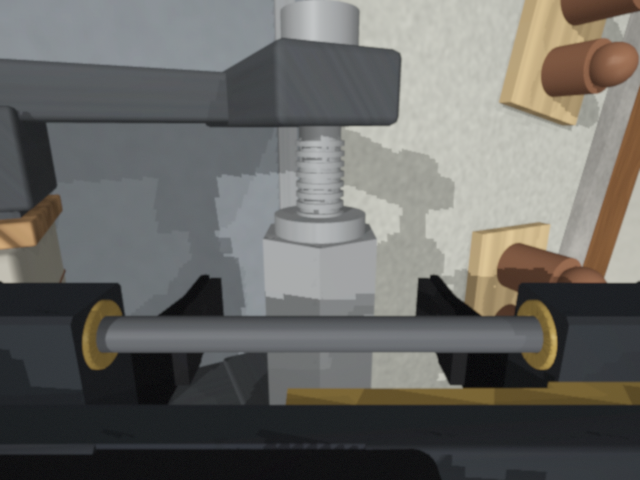

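Call:
step_arm(
  plan=[
    [[0,0,0],[0,-0.0007,0],60],
    [[0,0,0],[0,-0.0007,0],110],
    [[0,0,0],[0,-0.0007,0],255],
    [[0,0,0],[0,-0.0007,0],255],
    [[0,0,0],[0,-0.0007,0],255],
    [[0,0,0],[0,-0.0007,0],255],
    [[0,0,0],[0,-0.0007,0],255],
    [[0.01,0,0],[0,-0.0008,0],255],
    [[0.02,0,0],[0,-0.0008,0],255],
    [[0.03,0,0],[0,-0.0009,0],255],
  ],
  squeeze=60,
)

```text
time: 30.1
position: [0.6583, 0.0481, 0.1136]
tool_rot: [1.793, 2.203, 0.467]
ft_force: [4.9, 0.6, -1.8]
grip_width: 0.452
```

Run:
```python
from h import *
s=st();tau(s);mt(s)
for i in range(3): ctrl.get_image("wrist");s=ctrl.get_state();tau(s);mt(s)
P,Rt=tgt(-.4176,-.005); rel(P,Rt)
```

```text
t 30.1 p [0.6583 0.0481 0.1136] rv [1.793 2.203 0.467] F [ 4.9  0.6 -1.8] M [ 0.2  -0.94  0.02] g 0.452 q [-0.58  0.19  0.54  1.97 -0.27  0.61  0.33]
TAU -0.501 Mx -0.962 Fy 3.8 a -0.4183
tool F [-0.41  3.8   3.69] tool M [-0.962  0.012 -0.015] tau [ 3.900e-01 -3.502e+01  3.490e+00 -2.655e+01 -1.200e-01 -2.500e-01
  1.000e-02]
TAU -0.371 Mx -0.85 Fy 3.87 a -0.4178
tool F [0.12 3.87 3.61] tool M [-0.85  -0.017  0.018] tau [ 4.800e-01 -3.469e+01  3.550e+00 -2.673e+01 -1.400e-01 -3.500e-01
 -1.000e-02]
TAU -0.292 Mx -0.801 Fy 4.01 a -0.4183
tool F [0.56 4.01 3.43] tool M [-0.801 -0.005  0.044] tau [ 3.800e-01 -3.431e+01  3.490e+00 -2.661e+01 -7.000e-02 -1.800e-01
 -3.000e-02]
TAU -0.404 Mx -0.894 Fy 3.93 a -0.4187
tool F [0.33 3.93 4.78] tool M [-0.894 -0.024  0.009] tau [ 4.200e-01 -3.452e+01  3.530e+00 -2.645e+01 -7.000e-02 -7.000e-02
 -2.000e-02]
rot [0.0011, 0.0001, 0.0002] shift [0.0, -0.0001, 0.0001]
```

Call:
step_arm(
  plan=[
    [[0.01,0,0],[0,-0.0001,0],255],
    [[0.02,0,0],[0,-0.0001,0],255],
    [[0.03,0,0],[0,-0.0002,0],255],
    [[0.04,0,0],[0,-0.0002,0],255],
    [[0.05,0,0],[0,-0.0003,0],255],
    [[0.06,0,0],[0,-0.0003,0],255],
    [[0.07,0,0],[0,-0.0003,0],255],
    [[0.08,0,0],[0,-0.0004,0],255],
    [[0.09,0,0],[0,-0.0004,0],255],
    [[0.1,0,0],[0,-0.0005,0],255],
  ],
)

```text
time: 31.5
position: [0.6579, 0.048, 0.1134]
tool_rot: [1.843, 2.263, 0.364]
ft_force: [5.2, 1.0, -1.7]
grip_width: 0.453
```

Run:
```python
from h import *
s=st();tau(s);mt(s)
for i in range(3): ctrl.get_image("wrist");s=ctrl.get_state();tau(s);mt(s)
P,Rt=tgt(-.3176,-.005); rel(P,Rt)
```

```text
t 31.5 p [0.6579 0.048  0.1134] rv [1.843 2.263 0.364] F [ 5.2  1.  -1.7] M [ 0.21 -1.28  0.04] g 0.453 q [-0.58  0.24  0.55  1.88 -0.25  0.74  0.3 ]
TAU -0.57 Mx -1.292 Fy 4.48 a -0.3188
tool F [-0.06  4.48  3.24] tool M [-1.292 -0.039 -0.052] tau [ 3.400e-01 -3.750e+01  4.480e+00 -2.616e+01  3.000e-02  4.500e-01
 -0.000e+00]
TAU -0.356 Mx -1.1 Fy 4.58 a -0.3182
tool F [0.1  4.58 1.75] tool M [-1.1   -0.051 -0.036] tau [ 5.300e-01 -3.713e+01  4.560e+00 -2.631e+01  0.000e+00  3.500e-01
 -1.000e-02]
TAU -0.764 Mx -1.202 Fy 3.19 a -0.3187
tool F [-0.89  3.19  2.3 ] tool M [-1.202 -0.009  0.014] tau [ 4.000e-01 -3.674e+01  4.480e+00 -2.620e+01  7.000e-02  5.200e-01
 -2.000e-02]
TAU -0.568 Mx -1.17 Fy 3.94 a -0.319
tool F [-0.76  3.94  2.71] tool M [-1.17  -0.06  -0.002] tau [ 4.200e-01 -3.694e+01  4.500e+00 -2.603e+01  6.000e-02  6.200e-01
 -2.000e-02]
rot [0.0014, 0.0, 0.0] shift [0.0001, -0.0001, 0.0001]
```

Call:
step_arm(
  plan=[
    [[0.0,0,0],[0,0.0002,0],255],
    [[0.0,0,0],[0,0.0004,0],255],
    [[0.005,0,0],[0,0.0006,0],255],
    [[0.01,0,0],[0,0.0006,0],255],
    [[0.015,0,0],[0,0.0006,0],255],
    [[0.02,0,0],[0,0.0005,0],255],
    [[0.025,0,0],[0,0.0005,0],255],
    [[0.03,0,0],[0,0.0005,0],255],
    [[0.035,0,0],[0,0.0004,0],255],
    [[0.04,0,0],[0,0.0004,0],255],
  ],
)

```text
time: 32.9
position: [0.6577, 0.048, 0.1133]
tool_rot: [1.862, 2.287, 0.32]
ft_force: [1.3, 1.2, 5.3]
grip_width: 0.452
```

```bash
cat >> h.py <<'E'
def avg(n=5):
    L=[];J=[]
    for i in range(n):
        s=ctrl.get_state();M=R.from_rotvec(s["tool_rot"]).as_matrix();b=-M[:,2];a=np.arctan2(b@PX,b[2])
        L.append([(M.T@np.array(s["torque"]))[0]+.107+1.183*np.sin(a),*(M.T@np.array(s["ft_force"]))[1:],a]);J.append(s["joint_torque"][5]-(-1.97+4.6*(a+.4477)))
        ctrl.get_image("wrist")
    L=np.array(L);print(L.round(3).tolist());m=L[1:].mean(0);print("mean static dM",m[0].round(3),"Fy,Fz",m[1:3].round(2),"a",m[3].round(4),"TAU(.22)",(m[0]+.22*m[1]).round(3),"j6",np.round(J,2))
E
python3 - <<'E'
from h import *
avg(5);st()
E
```

```text
[[-1.186, 2.865, -4.674, -0.277], [-1.081, 1.821, -5.017, -0.277], [-1.102, 2.471, -3.95, -0.277], [-1.062, 2.458, -4.247, -0.278], [-1.106, 2.684, -3.831, -0.278]]
mean static dM -1.088 Fy,Fz [ 2.36 -4.26] a -0.2775 TAU(.22) -0.569 j6 [1.32 1.23 1.28 1.31 1.32]
t 33.15 p [0.6577 0.0479 0.1133] rv [1.862 2.287 0.32 ] F [1.9 1.1 5.9] M [ 0.24 -0.84  0.04] g 0.458 q [-0.58  0.27  0.55  1.85 -0.25  0.8   0.29]
```

Call:
step_arm(
  plan=[
    [[0.0,0,0],[0,0.0003,0],255],
    [[0.0,0,0],[0,0.0006,0],255],
    [[0.0,0,0],[0,0.0009,0],255],
    [[0.005,0,0],[0,0.0009,0],255],
    [[0.01,0,0],[0,0.0009,0],255],
    [[0.015,0,0],[0,0.0009,0],255],
    [[0.02,0,0],[0,0.0009,0],255],
    [[0.025,0,0],[0,0.0008,0],255],
    [[0.03,0,0],[0,0.0008,0],255],
    [[0.035,0,0],[0,0.0008,0],255],
  ],
)

```text
time: 34.4
position: [0.6575, 0.0479, 0.1132]
tool_rot: [1.88, 2.309, 0.28]
ft_force: [-1.6, 0.7, 7.1]
grip_width: 0.457
```

Run:
```python
from h import *
avg(5);st()
```

```text
[[-0.635, 0.359, -7.246, -0.241], [-0.587, -0.02, -7.576, -0.24], [-0.554, -0.125, -7.68, -0.241], [-0.519, -1.179, -7.019, -0.241], [-0.539, -0.229, -7.154, -0.241]]
mean static dM -0.55 Fy,Fz [-0.39 -7.36] a -0.2406 TAU(.22) -0.635 j6 [0.43 0.38 0.43 0.45 0.46]
t 34.65 p [0.6575 0.0479 0.1132] rv [1.88  2.309 0.28 ] F [-1.2 -0.1  6.8] M [ 0.15 -0.37  0.06] g 0.453 q [-0.57  0.29  0.55  1.82 -0.25  0.85  0.29]
```

Call:
step_arm(
  plan=[
    [[0.004,0,0],[0,0.0,0],255],
    [[0.008,0,0],[0,0.0,0],255],
    [[0.012,0,0],[0,0,0],255],
    [[0.016,0,0],[0,0,0],255],
    [[0.02,0,0],[0,0,0],255],
    [[0.024,0,0],[0,0,0],255],
    [[0.028,0,0],[0,0,0],255],
    [[0.032,0,0],[0,0,0],255],
    [[0.036,0,0],[0,-0.0001,0],255],
    [[0.04,0,0],[0,-0.0001,0],255],
  ],
)

```text
time: 35.9
position: [0.6573, 0.0478, 0.1132]
tool_rot: [1.898, 2.331, 0.235]
ft_force: [-2.1, -0.4, 7.0]
grip_width: 0.456
```

Run:
```python
from h import *
avg(10);st()
```

```text
[[-0.608, -0.722, -7.259, -0.2], [-0.523, -0.066, -7.795, -0.2], [-0.513, -0.135, -6.929, -0.2], [-0.603, -1.169, -7.496, -0.2], [-0.555, 0.836, -7.314, -0.2], [-0.555, 0.048, -7.458, -0.2], [-0.586, 0.729, -7.759, -0.2], [-0.565, 0.063, -7.66, -0.201], [-0.518, -0.239, -7.951, -0.2], [-0.538, 0.212, -6.009, -0.2]]
mean static dM -0.551 Fy,Fz [ 0.03 -7.37] a -0.2004 TAU(.22) -0.544 j6 [0.36 0.32 0.36 0.38 0.39 0.39 0.39 0.39 0.39 0.4 ]
t 36.4 p [0.6573 0.0478 0.1132] rv [1.898 2.331 0.235] F [-1.6 -0.2  6.4] M [ 0.15 -0.37  0.03] g 0.454 q [-0.57  0.32  0.55  1.78 -0.25  0.9   0.29]
```

Call:
step_arm(
  plan=[
    [[0.006,0,0],[0,0.0,0],255],
    [[0.012,0,0],[0,0.0,0],255],
    [[0.018,0,0],[0,0,0],255],
    [[0.024,0,0],[0,0,0],255],
    [[0.03,0,0],[0,0,0],255],
    [[0.036,0,0],[0,0,0],255],
    [[0.042,0,0],[0,-0.0001,0],255],
    [[0.048,0,0],[0,-0.0001,0],255],
    [[0.054,0,0],[0,-0.0001,0],255],
    [[0.06,0,0],[0,-0.0001,0],255],
  ],
)

```text
time: 37.65
position: [0.657, 0.0478, 0.1131]
tool_rot: [1.926, 2.364, 0.166]
ft_force: [-2.3, -0.7, 7.6]
grip_width: 0.45
```

Run:
```python
from h import *
avg(10);st()
```

```text
[[-0.494, -1.286, -7.811, -0.14], [-0.372, -0.905, -7.794, -0.14], [-0.44, -1.096, -8.061, -0.14], [-0.404, -1.568, -7.585, -0.14], [-0.454, -0.591, -7.375, -0.14], [-0.45, -1.11, -6.973, -0.14], [-0.486, -0.391, -6.809, -0.14], [-0.401, 0.102, -7.624, -0.14], [-0.481, -0.654, -7.655, -0.14], [-0.469, -0.738, -7.306, -0.14]]
mean static dM -0.44 Fy,Fz [-0.77 -7.46] a -0.1399 TAU(.22) -0.61 j6 [0.17 0.1  0.17 0.19 0.21 0.21 0.22 0.22 0.22 0.22]
t 38.15 p [0.657  0.0478 0.1131] rv [1.925 2.364 0.166] F [-2.5 -0.1  6.7] M [ 0.18 -0.35 -0.02] g 0.458 q [-0.56  0.36  0.55  1.72 -0.25  0.98  0.28]
```

Call:
step_arm(
  plan=[
    [[0,0,0],[0,0,0],0],
    [[0,0,0],[0,0,0],0],
    [[0,0,0],[0,0,0],0],
    [[0,0,0],[0,0,0],0],
    [[0,0,0],[0,0,0],0],
    [[0,0,0],[0,0,0],0],
    [[0,0,0],[0,0,0],0],
    [[0,0,0],[0,0,-0.01],0],
    [[0,0,0],[0,0,-0.03],0],
    [[0,0,0],[0,0,-0.06],0],
  ],
)

```text
time: 39.4
position: [0.6494, 0.0462, 0.1739]
tool_rot: [1.924, 2.363, 0.168]
ft_force: [0.7, 0.3, 0.6]
grip_width: 0.999
```

Call:
step_arm(
  plan=[
    [[0,0,0],[0,0,-0.05],0],
    [[0,0,0],[0,0,-0.1],0],
    [[0.07,0,0],[0,0,-0.14],0],
    [[0.14,0,0],[0,0,-0.14],0],
    [[0.14,0,0],[-0.05,0,-0.14],0],
    [[0.14,0,0],[-0.1,-0.02,-0.14],0],
    [[0.14,0,0],[-0.15,-0.04,-0.14],0],
    [[0.14,0,0],[-0.2,-0.06,-0.14],0],
    [[0.14,0,0],[-0.2,-0.06,-0.14],0],
    [[0.14,0,0],[-0.2,-0.06,-0.14],0],
  ],
)

```text
time: 40.65
position: [0.6129, -0.1652, 0.304]
tool_rot: [1.982, 2.434, 0.006]
ft_force: [-0.1, 0.9, -0.2]
grip_width: 1.002
```

Run:
```python
from h import *
st()
im=snap("scene","s12.png"); sv(im,"s12c.png",(255,190,405,335),5)
im=snap("top","t12.png"); np.save("top12.npy",im); sv(im,"t12c.png",(255,145,405,275),5)
snap("wrist","w12.png")
```

```text
t 40.65 p [ 0.6129 -0.1652  0.304 ] rv [1.982 2.434 0.006] F [-0.1  0.9 -0.2] M [ 0.07 -0.18 -0.04] g 1.002 q [-0.32  0.3   0.69  1.41 -0.2   1.49  0.57]
```

View pics/s12.png

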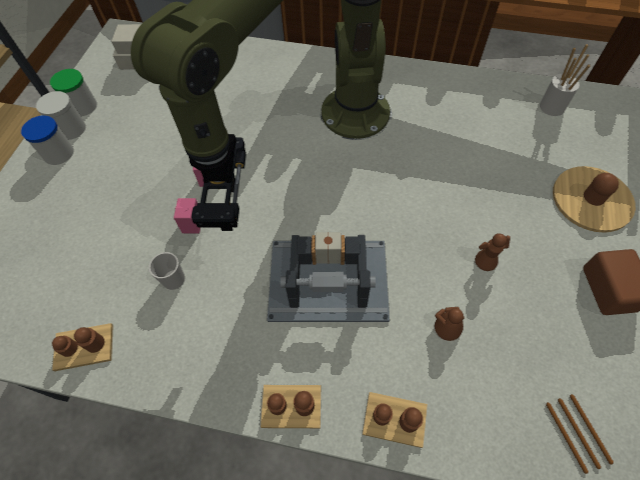

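View pics/s12c.png

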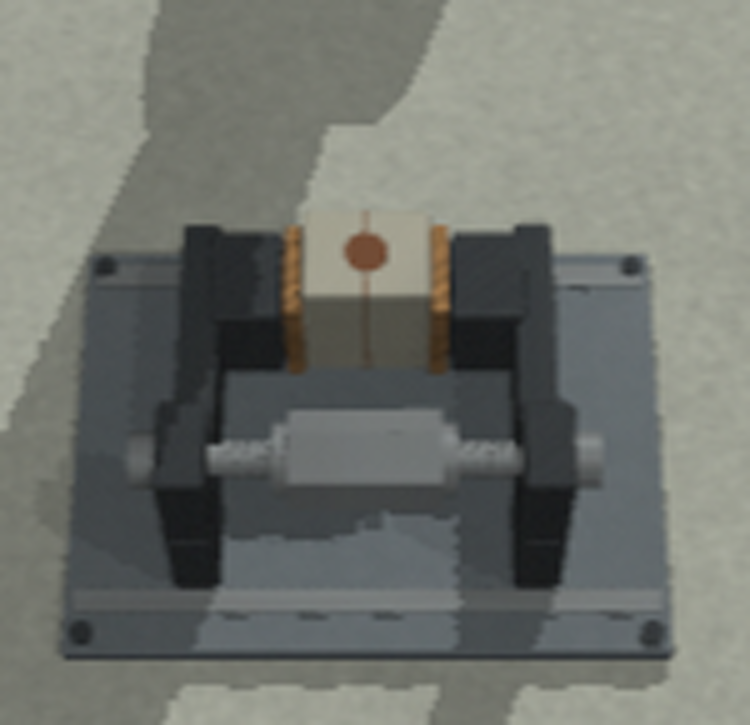

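View pics/t12c.png

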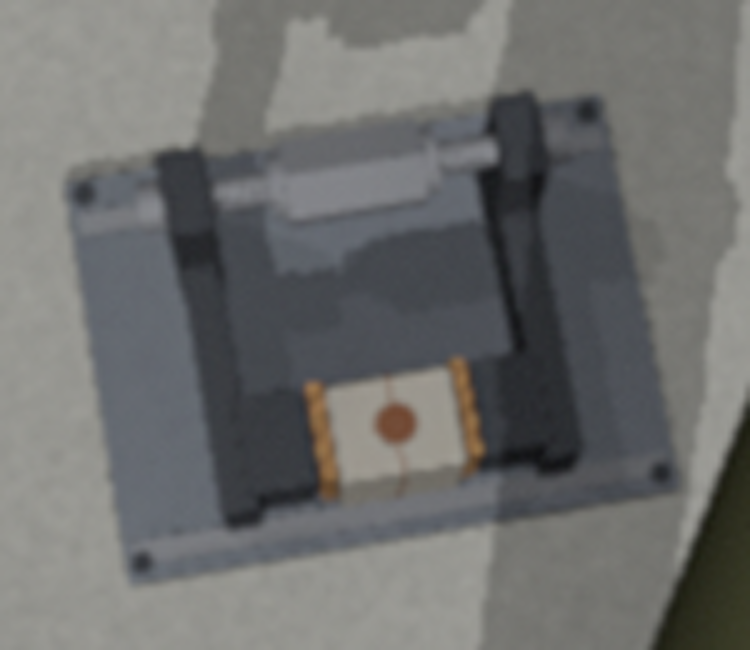

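```bash
cat > cork.py <<'E'
from h import *
def prof(n,im,xs,z,ext=.06):
    C=cal(n); out=[]
    ys=np.arange(-ext,ext,.0002); f=im.astype(np.float32)
    acc=[]
    for x in xs:
        P=np.array([A*[1,1,0]+PX*(-.12+x)+PY*y+[0,0,z] for y in ys]); q=proj(n,P,C).astype(np.float32)
        acc.append(cv2.remap(f,q[:,0][None],q[:,1][None],cv2.INTER_CUBIC)[0])
    a=np.mean(acc,0); return ys,a
if __name__=="__main__":
    sc0=np.load("scene.npy");t0=np.load("top.npy");t12=np.load("top12.npy");t9=np.load("top9.npy");s12=ctrl.get_image("scene");np.save("scene12.npy",s12)
    for n,im,lab in [("top",t0,"top start"),("top",t9,"top 3.74"),("top",t12,"top 4.05"),("scene",sc0,"scene start"),("scene",s12,"scene 4.05")]:
        ys,a=prof(n,im,np.linspace(-.015,.015,13),.084)
        o=a[:,0]-a[:,2]  # orange: R-B
        seg=[]
        h=60
        on=o>h*.6
        idx=np.nonzero(np.diff(on.astype(int)))[0]
        print(lab,(ys[idx]*1e3).round(1),"max",o.max().round(0), "lvl", o[::60].round(0).astype(int).tolist())
E
python3 cork.py
```

```text
top start [-49.4 -37.6  41.8  51. ] max 66.0 lvl [-6, 51, 22, -11, -11, -11, -11, -10, -10, 63]
top 3.74 [-40.2 -33.2  33.4  42.6] max 72.0 lvl [-6, -6, 56, 10, 11, 34, 13, 12, 66, -10]
top 4.05 [-40.8 -32.8  -5.6   5.6  33.2  42.4] max 73.0 lvl [-6, -8, 70, 12, 13, 44, 15, 13, 67, -10]
scene start [-50.4 -40.8  39.6  49.6] max 76.0 lvl [-5, 68, -1, -3, -3, -3, -3, -2, -3, 56]
scene 4.05 [-41.6 -33.4  -8.2   7.2  31.6  40.6] max 80.0 lvl [-4, -6, 70, 18, 22, 47, 19, 18, 80, -6]
```

```bash
python3 - <<'E'
from h import *
def g(x): return cv2.cvtColor(x,cv2.COLOR_RGB2GRAY)
T={k:np.load(f) for k,f in [("t0","top.npy"),("t9","top9.npy"),("t12","top12.npy"),("s0","scene.npy"),("s12","scene12.npy")]}
def shift(a,b,box,m=12):
    x0,y0,x1,y1=box; ga,gb=g(T[a]),g(T[b])
    r=cv2.matchTemplate(cv2.resize(gb[y0-m:y1+m,x0-m:x1+m],None,fx=10,fy=10,interpolation=cv2.INTER_CUBIC),cv2.resize(ga[y0:y1,x0:x1],None,fx=10,fy=10,interpolation=cv2.INTER_CUBIC),cv2.TM_CCOEFF_NORMED)
    _,mm,_,l=cv2.minMaxLoc(r); return round(mm,3),l[0]/10-m,l[1]/10-m
def ppm(n,x,y,z):
    P=proj(n,np.array([A*[1,1,0]+PX*x+PY*(y)+[0,0,z],A*[1,1,0]+PX*x+PY*(y+.01)+[0,0,z]]));return (np.diff(P,axis=0)/10).round(3)
print("R post",shift("t0","t12",(354,162,372,180)),shift("t0","t9",(354,162,372,180)),ppm("top",0,-.09,.136))
print("L post",shift("t0","t12",(280,174,296,198)),ppm("top",0,.08,.136))
print("scene posts",shift("s0","s12",(278,268,296,288)),shift("s0","s12",(362,268,380,288)),ppm("scene",0,.08,.13))
print("scene arm blocks",shift("s0","s12",(283,235,307,262)),shift("s0","s12",(348,235,372,262)),ppm("scene",-.11,.07,.084))
sv(T["s12"],"hex12.png",(290,285-15,365,300),10)
o=np.hstack([cv2.resize(T[k][235:275,280:375,::-1],None,fx=4.2,fy=8) for k in ("s0","s12")]);cv2.imwrite("pics/corkcmp.png",o)
# hex profile
E
python3 - <<'E'
import sys; sys.path.insert(0,'.')
E
```

```text
R post (0.917, -3.6999999999999993, 0.6999999999999993) (0.94, -3.8000000000000007, 0.6999999999999993) [[-0.398  0.067]]
L post (0.992, 4.100000000000001, -0.6999999999999993) [[-0.403  0.068]]
scene posts (0.912, 4.199999999999999, 0.1999999999999993) (0.99, -4.4, 0.0) [[0.44 0.  ]]
scene arm blocks (0.92, 4.100000000000001, 0.0) (0.991, -4.0, 0.0) [[0.404 0.   ]]
```

View pics/hex12.png

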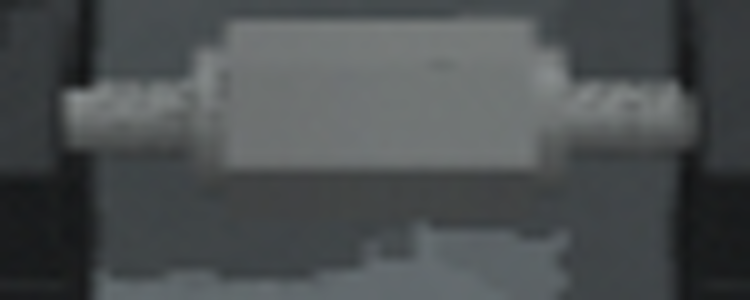

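View pics/corkcmp.png

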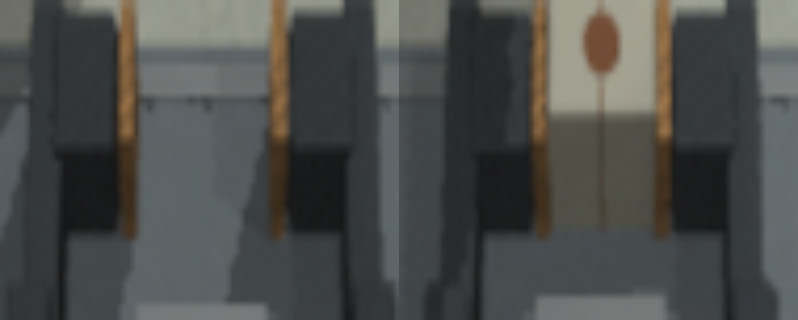

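Run:
```python
from h import *
a=np.load("scene.npy").astype(int);b=np.load("scene12.npy").astype(int)
for n,(x0,y0,x1,y1) in dict(standing=(470,228,515,275),seated=(430,300,470,345),cup=(145,250,190,292)).items():
    print(n,np.abs(a-b)[y0:y1,x0:x1].mean().round(2),np.abs(a-b)[y0:y1,x0:x1].max())
st(); ctrl.close_job()
```

```text
standing 6.24 11
seated 5.72 11
cup 5.74 11
t 40.85 p [ 0.6133 -0.1636  0.3029] rv [1.979 2.438 0.004] F [-0.5 -0.1 -0.9] M [-0.01 -0.07 -0.04] g 1.001 q [-0.32  0.31  0.69  1.41 -0.2   1.49  0.57]
the job is handed in; nothing more can be done
```

The mould stands upright between the jaws, seam parallel to the jaw faces, and the press is tightened to an estimated 27 N. I handed the job in at 40.9 s of the 72 s allowed, and `close_job` gives no verdict.

**What I did:** I picked the plaster mould (grey, brown seam, at top-camera pixel (447, 274)) rather than the two pink look-alikes and set it on the bed. I turned the sleeve from about 1.47 to 4.05 rad in three bites, the last one in small steps while reading the torque.

**Last checks:**
- **Clamping force:** The resisting torque rose from about 0.4 N m running free to about 0.61 N m, which is 26 N. One reading taken while turning would give up to 33 N. Cork positions in the top camera at 3.74 and 4.05 rad put first contact near 3.82 rad, or about 27 N.
- **Disagreeing estimate:** Taking first contact from the cork gap at the start gave anything from 3.4 to 3.8 rad. The early end would mean a far higher force, which the torque does not support. I put it down to the cork's inner faces also showing in those first pictures.
- **Sleeve angle:** Jaw travel measured in the pictures gives about 3.94 rad, a little less than the 4.05 rad turned. The hexagon's orientation fits 4.05.
- **Mould:** The final pictures show no crack, and both corks sit against it.
- **Bystanders:** The figures and the cup match their starting picture to within image noise.
- **Robot:** The arm stood clear with the gripper open when I handed in.

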